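# Rack the washed printing blocks to dry

## Robot

A 7-joint arm with a two-finger parallel gripper is mounted at the origin on the work surface. World frame = base frame: x ahead of the robot, y to its left, z up, the work surface at z = 0. Lengths are in m, angles in rad, forces in N, time in s.
With the tool pointing down it reaches from about 0.35 to 0.9 m from the base axis. Payload 7.2 kg.
Tool frame: the origin (TCP) lies midway between the tips of the shut fingers; the grasp point (between the pads) lies 19 mm behind it; z points along the fingers, y is the line along which they close (so a half turn about z gives the same grasp; the last joint's range is limited). The gripper opens to 85 mm and grips with 20 to 120 N. Pads are 22 mm wide; open, the fingers measure 114 mm over their backs; the gripper's body (76 mm by 85 mm) begins 54 mm behind the grasp point. The pads swing forward as they close: fully open they stand 13 mm farther back than shut.
Start: joints at [1.05, 0.411, -0.013, 1.596, 0.006, 1.134, -0.082], TCP at [0.273, -0.562, 0.231] pointing down, gripper open.
Joint ranges: [-2.95, 2.95], [-0.29, 1.99], [-1.47, 1.44], [0.14, 2.54], [-1.03, 4.17], [0.13, 1.85], [-2.86, 2.86]. Speed limits (rad/s): [2.39, 2.39, 3.01, 3.01, 3.14, 3.14, 3.14].

## Interface

Orientations are given as a unit quaternion [w, x, y, z].
In Python, from plant import status, grab_frame, camera_info, order gives the robot as it stands.
- The arm moves only by the tool move_arm, never from a script. Its argument "commands" is a list of rows, each an object of numbers: "jaw": the opening, from 0 (shut) to 1 (fully open); "tx", "ty", "tz": the shift along the tool's x, y, z in mm; "wx", "wy", "wz": the turn, a rotation vector about the tool's x, y, z in degrees. In form: [{"jaw": .., "tx": .., "ty": .., "tz": .., "wx": .., "wy": .., "wz": ..}, ...]. A call has 1 to 5 rows; each row shifts and turns the commanded pose from where the row before left it, along the tool's axes as they then stand; what a row does not reach is not made up. A row lasts 1/10 s, in which the tool goes at most 50 mm and 8.59 degrees, less where a joint would pass 70% of its speed; a pose out of reach is approached as far as the arm can. A call with a gripper value outside its range is refused whole. The fingers move at their own pace and stop on an object; "grip_force" is the grip in N (left out, the last holds). Time passes only in rows, so rows that do not move let the fingers close. It gives the time, the measured TCP pose, the force, the opening and the grip force at its end, in the units of the state.
- status.get_state(): the state, without advancing time (a new reading comes with each control period).
- grab_frame(name): name is "scene" or "top"; returns the picture (400x640x3 uint8, blue, green, red); there is no depth.
- camera_info(name): a dict with "K" (3x3 intrinsics, pixels), "R" (3x3) and "t" (3): a world point X has camera coordinates R X + t. Camera axes: x right, y down, z forward; pixel columns grow to the right and rows downward; lengths in m; the calibration is good to about 2 mm. A picture is of the moment at which its call begins. camera_info takes no time and is no camera call.
- order.job_done(): hands the job in; it is judged then, once.
The state is a dict: "time_s": time; "q": joint angles; "joint_vel": joint speeds; "joint_torque": joint torques, N m; "tcp_pos": TCP position; "eef_rot": TCP orientation; "force": force on the tool from outside, world axes, zero at the start; "torque": the same for the moment, N m; "grip_width": opening from 0.0 (shut) to 1.0 (fully open); "finger_force": force on a finger pad.
Only numpy, scipy, OpenCV 4.12 (cv2) and the standard library are available. Lean on these libraries where they do the work, as an engineer would, in place of code of your own. Each camera call takes 0.05 s, during which the arm holds its last target. There are 200 camera calls.

## Task

First take the brush off the sloped draining board and lay it in the white tray. Then set every washed printing block on the board, carved face up and lengthwise up the slope, each in the row whose gap suits its length (long blocks lowest, short at the top), lying flat with its lower end right down against the cleat so that it cannot slide. When all are in place turn the fan's knob clockwise to full speed; leave everything else on the table where it is.

Things in the scene. Friction and masses are not known exactly. Their poses are not given: they have to be found in the camera images.
- block_a: short lino printing block: a light wooden mount with a blue-grey carved face on top, 48 mm long (its x), 40 mm wide (its y), 24 mm thick, 30 to 100 g. Origin at the centre of its underside, z up through the carved face. Lies face up on the 4 mm thick dark draining mat. The same at either end. May be absent (None)
- block_b: short lino printing block: a light wooden mount with a blue-grey carved face on top, 48 mm long (its x), 40 mm wide (its y), 24 mm thick, 30 to 100 g. Origin at the centre of its underside, z up through the carved face. Lies face up on the 4 mm thick dark draining mat. The same at either end. May be absent (None)
- block_c: medium lino printing block: a light wooden mount with a blue-grey carved face on top, 64 mm long (its x), 40 mm wide (its y), 24 mm thick, 30 to 100 g. Origin at the centre of its underside, z up through the carved face. Lies face up on the 4 mm thick dark draining mat. The same at either end. May be absent (None)
- block_d: medium lino printing block: a light wooden mount with a blue-grey carved face on top, 64 mm long (its x), 40 mm wide (its y), 24 mm thick, 30 to 100 g. Origin at the centre of its underside, z up through the carved face. Lies face up on the 4 mm thick dark draining mat. The same at either end. May be absent (None)
- block_e: long lino printing block: a light wooden mount with a blue-grey carved face on top, 80 mm long (its x), 40 mm wide (its y), 24 mm thick, 30 to 100 g. Origin at the centre of its underside, z up through the carved face. Lies face up on the 4 mm thick dark draining mat. The same at either end. May be absent (None)
- block_f: long lino printing block: a light wooden mount with a blue-grey carved face on top, 80 mm long (its x), 40 mm wide (its y), 24 mm thick, 30 to 100 g. Origin at the centre of its underside, z up through the carved face. Lies face up on the 4 mm thick dark draining mat. The same at either end. May be absent (None)
- rack_board: sloped draining board: fixed plywood, 250 mm wide, 265 mm up the slope, rising at 22 degrees away from the mat (to the robot's right). Four dark cleats 10 mm high and wide bound three rows: lowest, next to the mat, for long blocks, then medium, at the top short. Origin mid-width on its surface at the lower edge (30 mm above the table); x up the slope, y along the cleats, z out of the board
- row_short (a point): the row for short blocks: point on the board's surface, midway across the board (edges at y = -125 and +125 mm), at the uphill face of the row's lower cleat. Axes as the board: x up the slope, y along the cleat, z out of the board. The row's clear surface runs from x = 0 to x = 59 mm, where the next cleat begins
- row_medium (a point): the row for medium blocks: point on the board's surface, midway across the board (edges at y = -125 and +125 mm), at the uphill face of the row's lower cleat. Axes as the board: x up the slope, y along the cleat, z out of the board. The row's clear surface runs from x = 0 to x = 75 mm, where the next cleat begins
- row_long (a point): the row for long blocks: point on the board's surface, midway across the board (edges at y = -125 and +125 mm), at the uphill face of the row's lower cleat. Axes as the board: x up the slope, y along the cleat, z out of the board. The row's clear surface runs from x = 0 to x = 91 mm, where the next cleat begins
- brush: flat brush 170 mm long with a red handle 16 mm wide and 10 mm thick, steel ferrule and bristles 26 mm wide; 35 g. Origin under its middle (its point of balance, on the red handle), x towards the bristles, z up. It starts lying up and down the slope across the cleats of the draining board, its underside 10 mm off the board, its middle over the medium row
- tray: fixed white plastic brush tray, 230 mm along its x, 110 mm along its y, 30 mm high, open on top, walls 4 mm, floor about 4 mm. Origin at the centre of its underside, z up
- fan_knob (a joint): speed knob of the desk fan, rad: 0 off, growing clockwise seen from above to the stop at 1.3 (full speed). Stays where it is left; turns with under 0.1 N m. Starts between 0 and 0.25
- fan_knob_grip (a point): in the fan knob's grip, on its upright axis: a black bar 42 mm long (along this point's x, which turns with the knob), 14 mm thick (y) and 32 mm high; its top is 7 mm above this point and its lower edge 25 mm below, on the disc of the knob. The fan's round head (170 mm across, 250 mm high) stands on the foot 125 mm behind the knob, away from the draining board
- scissors: steel scissors with black handles, 180 mm long, lying flat. Stays where it is. Origin on its underside
- roller: ink roller (brayer) with a wooden handle, 180 mm long, lying flat, 34 mm high; origin near its middle. Stays where it is. Origin on its underside
- pincushion: round black pincushion, 66 mm across, 35 mm high. Stays where it is. Origin on its underside
- tape: roll of yellow tape, 92 mm across, 24 mm high, lying flat. Stays where it is. Origin on its underside
- ink_a: ink bottle with a red label and white cap, 40 mm across, 115 mm high. Stays where it is. Origin on its underside
- ink_b: ink bottle with a blue label and white cap, 40 mm across, 115 mm high. Stays where it is. Origin on its underside
- jar: empty glass jar, 74 mm across, 115 mm high. Stays where it is. Origin on its underside
Mind the look-alikes: they are no part of the job. Of the things that look like the brush, the middle-sized one is meant.

How it is judged:
By the outcome, as a careful person would: the job done as asked, in the order asked, and still so for the second after the job is handed in, with the robot touching nothing.
Of block_a, block_b, block_c, block_d, block_e, block_f only 4 to 6 are there at a start; the rules pass over those that are not, and their reading is None.
At some moment in a run one of block_a, block_b, block_c, block_d, block_e, block_f may be knocked a few centimetres aside while the robot is not near it.
Once in a run the grip may slacken for a moment while it holds something.
It also fails if it takes over 210 s, if anything falls off the work surface, if the arm or the gripper's body presses on something with over 40 N, if the wrist force passes 120 N, or if a joint passes its speed limit or range.

## Working session

There is one attempt and no reset: what is moved stays moved. The work goes in short steps, Python scripts to look and compute and a tool call to move; the robot and the scene stay as the last step left them, time stands still between calls to the robot, and variables do not carry over. Pictures are saved under pics/ and viewed, at most 14 in all, crops included, and the job is handed in when it is done.

Besides the shell and the picture viewer there is one more tool, called as name([rows], argument=value, ...), one row to a line, values as JSON. move_arm: Moves the arm, as the interface text tells. Its arguments: {"type":"object","properties":{"commands":{"type":"array","items":{"type":"object","properties":{"jaw":{"type":"number"},"tx":{"type":"number"},"ty":{"type":"number"},"tz":{"type":"number"},"wx":{"type":"number"},"wy":{"type":"number"},"wz":{"type":"number"}}}},"grip_force":{"type":"number"}},"required":["commands"]}

```bash
ls; mkdir -p pics; python3 - <<'E'
from plant import status, grab_frame, camera_info
import cv2,numpy as np
for n in("scene","top"):
    cv2.imwrite(f"pics/{n}0.png",grab_frame(n)); c=camera_info(n); print(n,np.round(c["K"],1).tolist(),np.round(c["R"],3).tolist(),np.round(c["t"],3).tolist(), np.round(-np.array(c["R"]).T@np.array(c["t"]),3))
s=status.get_state();print(s["eef_rot"],s["tcp_pos"],s["grip_width"],s["time_s"])
E
```

```text
pics
scene [[388.4, 0.0, 315.0], [0.0, 388.4, 198.6], [0.0, 0.0, 1.0]] [[-0.236, 0.972, -0.02], [0.591, 0.127, -0.796], [-0.771, -0.199, -0.605]] [0.11, -0.225, 1.475] [1.297 0.216 0.715]
top [[367.9, 0.0, 323.9], [0.0, 367.9, 204.6], [0.0, 0.0, 1.0]] [[-0.014, -1.0, 0.012], [-0.982, 0.012, -0.187], [0.187, -0.014, -0.982]] [0.026, 0.49, 0.895] [0.314 0.033 0.971]
[-7.18446002e-04  9.74480322e-01  2.24471692e-01 -2.15322034e-04] [ 0.27319915 -0.56162232  0.23052626] 1.0003014501671739 0.1
```

View pics/scene0.png

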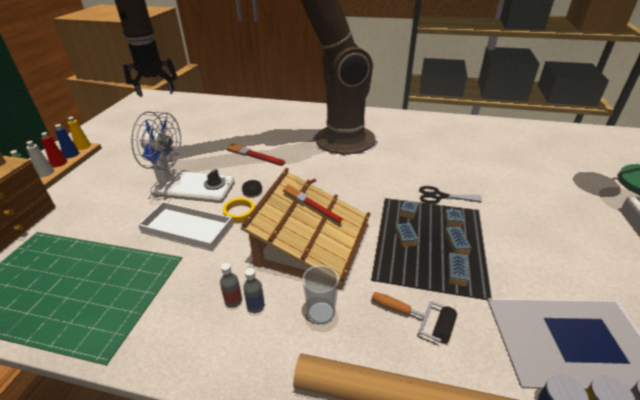

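View pics/top0.png

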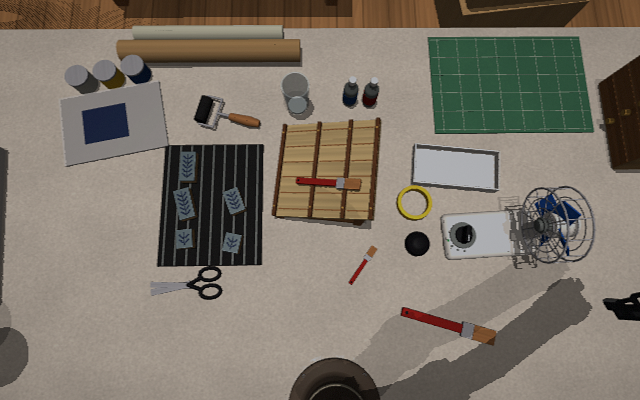

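```bash
cat > h.py <<'E'
import numpy as np,cv2
from scipy.spatial.transform import Rotation as Ro
from plant import status, grab_frame, camera_info
def cast(n,px,z):
    c=camera_info(n);K,R,t=[np.array(c[k],float) for k in("K","R","t")]
    px=np.atleast_2d(np.array(px,float)); o=-R.T@t
    d=(R.T@np.linalg.inv(K)@np.c_[px,np.ones(len(px))].T).T
    return o+d*((z-o[2])/d[:,2])[:,None]
def proj(n,X):
    c=camera_info(n);K,R,t=[np.array(c[k],float) for k in("K","R","t")]
    p=(K@(R@np.atleast_2d(X).T+t[:,None])).T; return p[:,:2]/p[:,2:]
def rot(s): q=s["eef_rot"]; return Ro.from_quat([q[1],q[2],q[3],q[0]])
E
python3 - <<'E'
from h import *
im=cv2.imread("pics/top0.png")
z=lambda a,b,c,d,f:cv2.resize(im[b:d,a:c],None,fx=f,fy=f,interpolation=cv2.INTER_CUBIC)
cv2.imwrite("pics/c1.png",z(150,105,390,275,3.3))
cv2.imwrite("pics/c2.png",z(390,135,590,275,4))
hsv=cv2.cvtColor(im,cv2.COLOR_BGR2HSV)
sub=hsv[145:270,155:268]
m=((sub[...,2]>75)&(sub[...,0]>85)&(sub[...,0]<120)&(sub[...,1]>25)).astype(np.uint8)
m=cv2.morphologyEx(m,cv2.MORPH_CLOSE,np.ones((3,3)))
for c in cv2.findContours(m,cv2.RETR_EXTERNAL,cv2.CHAIN_APPROX_NONE)[0]:
    if cv2.contourArea(c)<100: continue
    p=c[:,0]+[155,145]
    w=cast("top",p,0.028)[:,:2]*1000
    r=cv2.minAreaRect(w.astype(np.float32)); print(p.mean(0).round(1),np.round(r[0],1),np.round(r[1],1),round(r[2],1),len(p))
E
```

```text
[231.3 242.3] [398.9 257. ] [40. 47.] 78.0 63
[183.7 238.3] [411.3 378.1] [46.5 40.4] 3.5 64
[233.3 200.2] [508.7 255.5] [63.1 40.6] 21.8 70
[183.5 203. ] [502.8 384.4] [78.8 40.4] 16.2 84
[186.6 165.8] [602.9 381.3] [40.8 77.1] 89.5 82
```

View pics/c1.png

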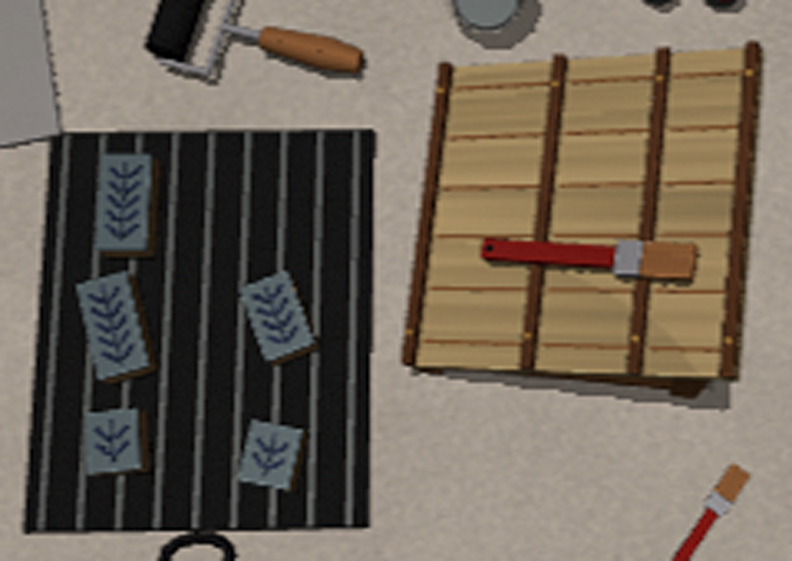

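View pics/c2.png

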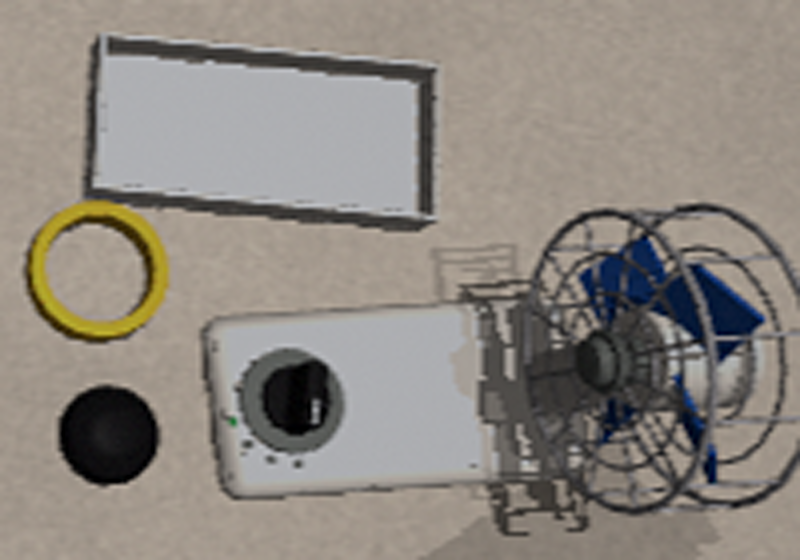

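```bash
python3 - <<'E'
from h import *
from scipy.optimize import least_squares
T=cv2.imread("pics/top0.png");S=cv2.imread("pics/scene0.png")
a=cv2.resize(T[215:255,440:490],(500,400),interpolation=cv2.INTER_CUBIC)
b=cv2.resize(S[160:200,180:230],(500,400),interpolation=cv2.INTER_CUBIC)
cv2.imwrite("pics/k.png",cv2.resize(np.hstack([a,b]),(800,320)))
pts=np.array([(445,65),(410,365),(559,57),(527,368),(663,50),(635,372),(754,43),(732,378)])/3.3+[150,105]
xs=np.repeat([5,106,191,260],2)/1e3
ys=np.tile([.125,-.125],4)   # sign check: x up slope -> -y world; y axis= z cross x
L=np.c_[xs,ys,np.full(8,.01)]
def B(p):
    yaw=p[2]; return (Ro.from_euler("z",yaw)*Ro.from_euler("y",-22,degrees=True)), np.array([p[0],p[1],.03])
def f(p):
    R,o=B(p); return (proj("top",R.apply(L)+o)-pts).ravel()
r=least_squares(f,[.5,.1,-np.pi/2]); print(r.x,np.degrees(r.x[2]),r.fun.reshape(-1,2).round(1).tolist())
np.save("board.npy",r.x)
# tray corners (outer top z=.03)
tc=np.array([(100,36),(436,66),(433,229),(86,200)])/4+[390,135]
w=cast("top",tc,.03);print("tray",w.round(3).tolist(),w.mean(0).round(3))
E
```

```text
[ 0.58762337  0.13561786 -1.67894008] -96.19618059359033 [[0.1, -0.3], [-0.5, 0.5], [0.3, -0.4], [0.2, 0.8], [0.3, -0.6], [0.3, 0.6], [-0.1, -0.4], [-0.6, -0.2]]
tray [[0.657, -0.228, 0.03], [0.634, -0.454, 0.03], [0.521, -0.44, 0.03], [0.544, -0.212, 0.03]] [ 0.589 -0.334  0.03 ]
```

View pics/k.png

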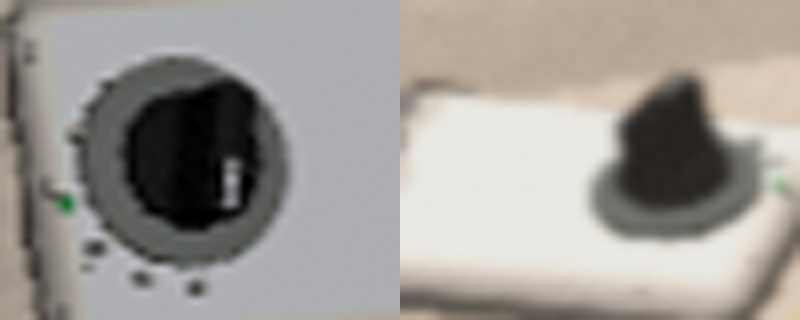

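```bash
cat >> h.py <<'E'
def board():
    p=np.load("board.npy"); return Ro.from_euler("z",p[2])*Ro.from_euler("y",-22,degrees=True), np.array([p[0],p[1],.03])
def castb(n,px,zb):
    "ray onto board-local plane z=zb -> local coords"
    R,o=board(); a=R.inv().apply(cast(n,px,0.)-o); b=R.inv().apply(cast(n,px,.3)-o)
    return a+(b-a)*((zb-a[:,2])/(b[:,2]-a[:,2]))[:,None]
def tri(pa,pb):
    "two-view point (top px, scene px) and ray gap"
    a0,a1=cast("top",pa,0.)[0],cast("top",pa,.2)[0];b0,b1=cast("scene",pb,0.)[0],cast("scene",pb,.2)[0]
    A=np.c_[a1-a0,b0-b1];s=np.linalg.lstsq(A,b0-a0,rcond=None)[0]
    P=a0+(a1-a0)*s[0];Q=b0+(b1-b0)*s[1];return (P+Q)/2,np.linalg.norm(P-Q)
def down(phi): # tool x at world angle phi (deg), z down
    return Ro.from_euler("z",phi,degrees=True)*Ro.from_euler("x",180,degrees=True)
def bd(flip=False): # tool square on board, x downhill, y=board y
    R,_=board(); return R*Ro.from_matrix(np.array([[-1,0,0],[0,1,0],[0,0,-1]]).T)
def bpt(x,y,z): R,o=board(); return R.apply(np.array([x,y,z])/1e3)+o
def go(P,Rt,*more):
    s=status.get_state();p=np.array(s["tcp_pos"]);r=rot(s)
    w=(r.inv()*Rt).as_rotvec(degrees=True)
    print("t",round(s["time_s"],1),"turn",w.round(1),"|",round(float(np.linalg.norm(w)),1),"then shift",(Rt.inv().apply(np.array(P)-p)*1e3).round(1),"(world",((np.array(P)-p)*1e3).round(0),")")
    for Q in more:
        print("   next",(Rt.inv().apply(np.array(Q)-np.array(P))*1e3).round(1));P=Q
E
python3 - <<'E'
from h import *
d,g=tri((462.9,235),(214.7,184));print("disc",d.round(4),g)
t,g=tri((468.7,233.5),(215.3,171));print("top",t.round(4),g)
for z in(.04,.05,.06,.07):print(z,cast("top",(462.9,235),z).round(4),cast("top",[(469.4,225.6),(468.5,241)],z+.032).round(4).tolist())
T=cv2.imread("pics/top0.png");h=cv2.cvtColor(T,cv2.COLOR_BGR2HSV)
red=(((h[...,0]<6)|(h[...,0]>174))&(h[...,1]>170)&(h[...,2]>60)).astype(np.uint8)
red[:,:290]=0;red[:,345:]=0;red[:165]=0;red[195:]=0
n=np.argwhere(red)[:,::-1];L=castb("top",n,20)if 0 else castb("top",n,.02)
r=cv2.minAreaRect((L[:,:2]*1e3).astype(np.float32));print("red",len(n),r)
e=castb("top",np.array([(482,247),(696,262),(628,258)])/3.3+[150,105],.02)*1e3;print(e.round(1))
m=(e[0]+e[1])/2/1e3; Rb,o=board();print(m)
P=bpt(*(np.array([m[0]*1e3,m[1]*1e3,4])));U=bpt(m[0]*1e3,m[1]*1e3,120)
go(U,bd(),P)
E
```

```text
disc [ 0.4097 -0.337   0.0254] 0.0036119249344885723
top [ 0.4075 -0.3296  0.0742] 0.008948368272355749
0.04 [[ 0.4088 -0.3331  0.04  ]] [[0.4286, -0.3386, 0.072], [0.3906, -0.333, 0.072]]
0.05 [[ 0.4078 -0.3291  0.05  ]] [[0.4273, -0.3345, 0.082], [0.3898, -0.3289, 0.082]]
0.06 [[ 0.4068 -0.3252  0.06  ]] [[0.4261, -0.3303, 0.092], [0.3889, -0.3249, 0.092]]
0.07 [[ 0.4057 -0.3213  0.07  ]] [[0.4248, -0.3262, 0.102], [0.3881, -0.3208, 0.102]]
red 234 ((114.53366088867188, -35.66769790649414), (15.289255142211914, 106.59321594238281), 86.23936462402344)
[[ 61.9 -32.4  20. ]
 [232.1 -44.8  20. ]
 [180.8 -41.6  20. ]]
[ 0.14700515 -0.03858603  0.02      ]
t 0.1 turn [-11.2 -20.1 -57.1] | 61.6 then shift [ 602.3  198.7 -206.5] (world [266. 611. -34.] )
   next [  0.  -0. 116.]
```

```bash
sed -i 's/^def bd(.*/def bd(yaw=0): # tool square on board, x downhill, y=board y; yaw about board z, deg/; s/return R\*Ro.from_matrix(\(.*\)$/return R*Ro.from_euler("z",yaw,degrees=True)*Ro.from_matrix(\1/' h.py; grep -A1 "def bd" h.py
```

```text
def bd(yaw=0): # tool square on board, x downhill, y=board y; yaw about board z, deg
    R,_=board(); return R*Ro.from_euler("z",yaw,degrees=True)*Ro.from_matrix(np.array([[-1,0,0],[0,1,0],[0,0,-1]]).T)
```

move_arm([
  {"tz": -40,"jaw": 0.5},
  {"tz": -40},
  {"tz": -40},
  {"tz": -40},
  {"tx": 15,"ty": -25},
], grip_force=40)

```text
validation failed for argument at $.co...
```

move_arm([
  {"tx": 23,"ty": -34},
  {"tx": 23,"ty": -34},
  {"tx": 23,"ty": -34},
  {"tx": 23,"ty": -34},
  {"tx": 23,"ty": -34},
])

```text
validation failed for argument at $.co...
```

move_arm([
  {"wx": -1.5,"wy": -2.4,"wz": -7},
  {"wx": -1.5,"wy": -2.4,"wz": -7},
  {"wx": -1.5,"wy": -2.4,"wz": -7},
  {"wx": -1.5,"wy": -2.4,"wz": -7},
  {"wx": -1.5,"wy": -2.4,"wz": -7},
])

```text
validation failed for argument at $.co...
```

```bash
python3 -c "
from h import *
go(bpt(147,-38,100),bd(-4),bpt(147,-38,4))"
```

```text
t 0.1 turn [-11.8 -19.6 -53.2] | 57.9 then shift [ 614.7  156.8 -186.5] (world [266. 603. -53.] )
   next [-0.  0. 96.]
```

move_arm([
  {"jaw": 0.5,"tx": 0,"ty": 0,"tz": -40,"wx": 0,"wy": 0,"wz": 0},
  {"jaw": 0.5,"tx": 0,"ty": 0,"tz": -40,"wx": 0,"wy": 0,"wz": 0},
  {"jaw": 0.5,"tx": 0,"ty": 0,"tz": -40,"wx": 0,"wy": 0,"wz": 0},
  {"jaw": 0.5,"tx": 0,"ty": 0,"tz": -40,"wx": 0,"wy": 0,"wz": 0},
  {"jaw": 0.5,"tx": 15,"ty": -25,"tz": 0,"wx": 0,"wy": 0,"wz": 0},
], grip_force=40)

```text
time_s: 0.6
tcp_pos: [0.2755, -0.5367, 0.3963]
eef_rot: [0.004, 0.975, 0.223, 0.001]
force: [0.8, 0.0, 0.3]
grip_width: 0.495
finger_force: 0.0
```

move_arm([
  {"jaw": 0.5,"tx": 23,"ty": -34,"tz": 0,"wx": 0,"wy": 0,"wz": 0},
  {"jaw": 0.5,"tx": 23,"ty": -34,"tz": 0,"wx": 0,"wy": 0,"wz": 0},
  {"jaw": 0.5,"tx": 23,"ty": -34,"tz": 0,"wx": 0,"wy": 0,"wz": 0},
  {"jaw": 0.5,"tx": 23,"ty": -34,"tz": 0,"wx": 0,"wy": 0,"wz": 0},
  {"jaw": 0.5,"tx": 23,"ty": -34,"tz": 0,"wx": 0,"wy": 0,"wz": 0},
])

```text
time_s: 1.1
tcp_pos: [0.3049, -0.328, 0.391]
eef_rot: [-0.0, 0.974, 0.224, -0.0]
force: [0.4, 0.3, -0.5]
grip_width: 0.501
finger_force: 0.0
```

move_arm([
  {"jaw": 0.5,"tx": 23,"ty": -34,"tz": 0,"wx": 0,"wy": 0,"wz": 0},
  {"jaw": 0.5,"tx": 23,"ty": -34,"tz": 0,"wx": 0,"wy": 0,"wz": 0},
  {"jaw": 0.5,"tx": 23,"ty": -34,"tz": 0,"wx": 0,"wy": 0,"wz": 0},
  {"jaw": 0.5,"tx": 23,"ty": -34,"tz": 0,"wx": 0,"wy": 0,"wz": 0},
  {"jaw": 0.5,"tx": 23,"ty": -34,"tz": 0,"wx": 0,"wy": 0,"wz": 0},
])

```text
time_s: 1.6
tcp_pos: [0.3338, -0.1249, 0.3911]
eef_rot: [0.0, 0.974, 0.224, -0.0]
force: [0.8, -0.4, 0.5]
grip_width: 0.501
finger_force: 0.0
```

move_arm([
  {"jaw": 0.5,"tx": 0,"ty": 0,"tz": 0,"wx": -1.5,"wy": -2.4,"wz": -6.6},
  {"jaw": 0.5,"tx": 0,"ty": 0,"tz": 0,"wx": -1.5,"wy": -2.4,"wz": -6.6},
  {"jaw": 0.5,"tx": 0,"ty": 0,"tz": 0,"wx": -1.5,"wy": -2.4,"wz": -6.6},
  {"jaw": 0.5,"tx": 0,"ty": 0,"tz": 0,"wx": -1.5,"wy": -2.4,"wz": -6.6},
  {"jaw": 0.5,"tx": 0,"ty": 0,"tz": 0,"wx": -1.5,"wy": -2.4,"wz": -6.6},
])

```text
time_s: 2.1
tcp_pos: [0.334, -0.1265, 0.3911]
eef_rot: [0.086, 0.862, 0.492, -0.087]
force: [-0.2, 0.3, -0.1]
grip_width: 0.5
finger_force: 0.0
```

move_arm([
  {"jaw": 0.5,"tx": 0,"ty": 0,"tz": 0,"wx": -1.5,"wy": -2.4,"wz": -6.6},
  {"jaw": 0.5,"tx": 0,"ty": 0,"tz": 0,"wx": -1.5,"wy": -2.4,"wz": -6.6},
  {"jaw": 0.5,"tx": 0,"ty": 0,"tz": 0,"wx": -1.5,"wy": -2.4,"wz": -6.6},
  {"jaw": 0.5,"tx": 0,"ty": 0,"tz": 0,"wx": 0,"wy": 0,"wz": 0},
])

```text
time_s: 2.5
tcp_pos: [0.3337, -0.1257, 0.391]
eef_rot: [0.134, 0.754, 0.629, -0.134]
force: [-0.3, -0.1, 0.0]
grip_width: 0.499
finger_force: 0.0
```

```bash
python3 -c "
from h import *
go(bpt(147,-38,100),bd(-4),bpt(147,-38,4))"
```

```text
t 2.5 turn [ 0.4 -0.1 -0.2] | 0.4 then shift [266.8 168.  127.1] (world [ 205.  167. -213.] )
   next [-0.  0. 96.]
```

move_arm([
  {"jaw": 0.5,"tx": 38,"ty": 24,"tz": 10,"wx": 0,"wy": 0,"wz": 0},
  {"jaw": 0.5,"tx": 38,"ty": 24,"tz": 10,"wx": 0,"wy": 0,"wz": 0},
  {"jaw": 0.5,"tx": 38,"ty": 24,"tz": 10,"wx": 0,"wy": 0,"wz": 0},
  {"jaw": 0.5,"tx": 38,"ty": 24,"tz": 10,"wx": 0,"wy": 0,"wz": 0},
  {"jaw": 0.5,"tx": 38,"ty": 24,"tz": 10,"wx": 0,"wy": 0,"wz": 0},
])

```text
time_s: 3.0
tcp_pos: [0.4851, 0.0072, 0.2774]
eef_rot: [0.133, 0.757, 0.625, -0.134]
force: [1.2, -0.4, 1.1]
grip_width: 0.501
finger_force: 0.0
```

move_arm([
  {"jaw": 0.5,"tx": 38,"ty": 24,"tz": 10,"wx": 0,"wy": 0,"wz": 0},
  {"jaw": 0.5,"tx": 38,"ty": 24,"tz": 10,"wx": 0,"wy": 0,"wz": 0},
  {"jaw": 0.5,"tx": 0,"ty": 0,"tz": 30,"wx": 0,"wy": 0,"wz": 0},
  {"jaw": 0.5,"tx": 0,"ty": 0,"tz": 30,"wx": 0,"wy": 0,"wz": 0},
  {"jaw": 0.5,"tx": 0,"ty": 0,"tz": 20,"wx": 0,"wy": 0,"wz": 0},
])

```text
time_s: 3.5
tcp_pos: [0.5404, 0.0291, 0.1564]
eef_rot: [0.133, 0.757, 0.626, -0.136]
force: [0.1, 0.1, 1.4]
grip_width: 0.501
finger_force: 0.0
```

```bash
python3 -c "
from h import *
go(bpt(147,-38,20),bd(-4),bpt(147,-38,4))
cv2.imwrite('pics/b1.png',cv2.resize(np.hstack([grab_frame('top')[100:240,250:420],grab_frame('scene')[140:280,220:390]]),(800,330)))"
```

```text
t 3.5 turn [ 0.1 -0.1 -0.7] | 0.7 then shift [ 3.1 -2.8 55.7] (world [ -4. -17. -53.] )
   next [ 0.  0. 16.]
```

View pics/b1.png

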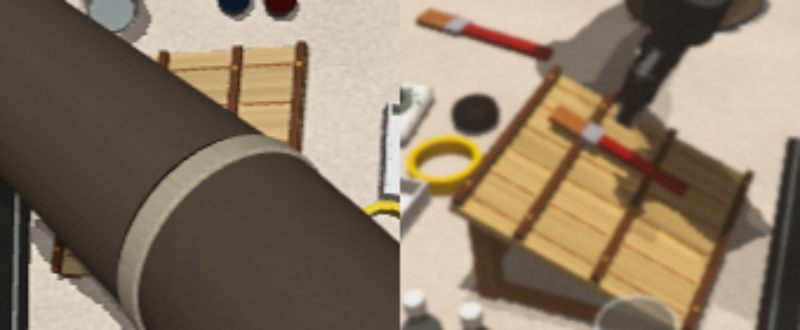

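move_arm([
  {"jaw": 0.5,"tx": 1.5,"ty": -1,"tz": 20,"wx": 0,"wy": 0,"wz": 0},
  {"jaw": 0.5,"tx": 1.5,"ty": -1,"tz": 15,"wx": 0,"wy": 0,"wz": 0},
  {"jaw": 0.5,"tx": 0,"ty": 0,"tz": 0,"wx": 0,"wy": 0,"wz": 0},
  {"jaw": 0.5,"tx": 0,"ty": 0,"tz": 0,"wx": 0,"wy": 0,"wz": 0},
])

```text
time_s: 4.0
tcp_pos: [0.5388, 0.0209, 0.1261]
eef_rot: [0.134, 0.756, 0.627, -0.134]
force: [-0.1, 0.1, -0.4]
grip_width: 0.501
finger_force: 0.0
```

```bash
python3 -c "
from h import *
go(bpt(147,-38,4),bd(-4))"
```

```text
t 4.0 turn [ 0.3 -0.2 -0.5] | 0.6 then shift [-0.5 -1.8 40.4] (world [ -3. -15. -37.] )
```

move_arm([
  {"jaw": 0.5,"tx": 0,"ty": -1.5,"tz": 20,"wx": 0,"wy": 0,"wz": 0},
  {"jaw": 0.5,"tx": 0,"ty": 0,"tz": 15,"wx": 0,"wy": 0,"wz": 0},
  {"jaw": 0.5,"tx": 0,"ty": 0,"tz": 4,"wx": 0,"wy": 0,"wz": 0},
  {"jaw": 0.5,"tx": 0,"ty": 0,"tz": 0,"wx": 0,"wy": 0,"wz": 0},
])

```text
time_s: 4.4
tcp_pos: [0.5356, 0.0063, 0.0892]
eef_rot: [0.134, 0.756, 0.627, -0.134]
force: [-0.5, 0.2, 0.2]
grip_width: 0.499
finger_force: 0.0
```

move_arm([
  {"jaw": 0.1,"tx": 0,"ty": 0,"tz": 0,"wx": 0,"wy": 0,"wz": 0},
  {"jaw": 0.1,"tx": 0,"ty": 0,"tz": 0,"wx": 0,"wy": 0,"wz": 0},
  {"jaw": 0.1,"tx": 0,"ty": 0,"tz": 0,"wx": 0,"wy": 0,"wz": 0},
  {"jaw": 0,"tx": 0,"ty": 0,"tz": 0,"wx": 0,"wy": 0,"wz": 0},
  {"jaw": 0,"tx": 0,"ty": 0,"tz": 0,"wx": 0,"wy": 0,"wz": 0},
], grip_force=40)

```text
time_s: 4.9
tcp_pos: [0.5363, 0.0072, 0.09]
eef_rot: [0.134, 0.755, 0.627, -0.133]
force: [0.1, 1.9, 5.6]
grip_width: 0.176
finger_force: 40.3
```

```bash
python3 -c "
from h import *
go(bpt(147,-38,4),bd(-4))
t=[.589,-.334,.16]
go(t,down(84.2),[.589,-.334,.012])"
```

```text
t 4.9 turn [ 0.4 -0.2 -0.5] | 0.6 then shift [-1.1 -0.8  1.8] (world [-1. -1. -1.] )
t 4.9 turn [ 1.2 21.8 -4.7] | 22.3 then shift [-334.1   86.9  -70. ] (world [  53. -341.   70.] )
   next [ -0.  -0. 148.]
```

move_arm([
  {"jaw": 0,"tx": 0,"ty": 0,"tz": -10,"wx": 0,"wy": 0,"wz": 0},
  {"jaw": 0,"tx": 0,"ty": 0,"tz": -25,"wx": 0,"wy": 0,"wz": 0},
  {"jaw": 0,"tx": 0,"ty": 0,"tz": -35,"wx": 0,"wy": 0,"wz": 0},
  {"jaw": 0,"tx": 0,"ty": 0,"tz": -35,"wx": 0,"wy": 0,"wz": 0},
  {"jaw": 0,"tx": 0,"ty": 0,"tz": -15,"wx": 0,"wy": 0,"wz": 0},
])

```text
time_s: 5.4
tcp_pos: [0.5407, 0.0531, 0.2039]
eef_rot: [0.134, 0.755, 0.628, -0.132]
force: [-0.6, -0.0, -1.1]
grip_width: 0.175
finger_force: 39.6
```

move_arm([
  {"jaw": 0,"tx": 0,"ty": 0,"tz": 0,"wx": 0.4,"wy": 7.3,"wz": -1.5},
  {"jaw": 0,"tx": 0,"ty": 0,"tz": 0,"wx": 0.4,"wy": 7.3,"wz": -1.6},
  {"jaw": 0,"tx": 0,"ty": 0,"tz": 0,"wx": 0.4,"wy": 7.2,"wz": -1.6},
  {"jaw": 0,"tx": 0,"ty": 0,"tz": 0,"wx": 0,"wy": 0,"wz": 0},
])

```text
time_s: 5.8
tcp_pos: [0.5401, 0.0445, 0.2001]
eef_rot: [-0.001, 0.745, 0.667, -0.001]
force: [0.2, -1.5, -0.4]
grip_width: 0.174
finger_force: 39.6
```

```bash
python3 -c "
from h import *
t=[.589,-.334,.16]
go(t,down(84.2),[.589,-.334,.012]);print(status.get_state()['grip_width'])"
```

```text
t 5.8 turn [-0.1 -0.  -0.6] | 0.6 then shift [-371.6   86.9   40.1] (world [  49. -379.  -40.] )
   next [ -0.  -0. 148.]
0.1740268093662074
```

move_arm([
  {"jaw": 0,"tx": -37,"ty": 9,"tz": 0,"wx": 0,"wy": 0,"wz": 0},
  {"jaw": 0,"tx": -37,"ty": 9,"tz": 0,"wx": 0,"wy": 0,"wz": 0},
  {"jaw": 0,"tx": -37,"ty": 9,"tz": 0,"wx": 0,"wy": 0,"wz": 0},
  {"jaw": 0,"tx": -37,"ty": 9,"tz": 0,"wx": 0,"wy": 0,"wz": 0},
  {"jaw": 0,"tx": -37,"ty": 9,"tz": 0,"wx": 0,"wy": 0,"wz": 0},
])

```text
time_s: 6.3
tcp_pos: [0.5654, -0.1388, 0.2002]
eef_rot: [-0.001, 0.742, 0.67, -0.002]
force: [0.1, -0.3, -0.4]
grip_width: 0.17
finger_force: 44.7
```

move_arm([
  {"jaw": 0,"tx": -37,"ty": 9,"tz": 0,"wx": 0,"wy": 0,"wz": 0},
  {"jaw": 0,"tx": -37,"ty": 9,"tz": 0,"wx": 0,"wy": 0,"wz": 0},
  {"jaw": 0,"tx": -37,"ty": 9,"tz": 0,"wx": 0,"wy": 0,"wz": 0},
  {"jaw": 0,"tx": -37,"ty": 9,"tz": 0,"wx": 0,"wy": 0,"wz": 0},
  {"jaw": 0,"tx": -37,"ty": 6,"tz": 0,"wx": 0,"wy": 0,"wz": 0},
])

```text
time_s: 6.8
tcp_pos: [0.5887, -0.3268, 0.1999]
eef_rot: [-0.001, 0.742, 0.67, -0.002]
force: [1.8, 0.3, -0.4]
grip_width: 0.174
finger_force: 44.7
```

move_arm([
  {"jaw": 0,"tx": 0,"ty": 0,"tz": 30,"wx": 0,"wy": 0,"wz": 0},
  {"jaw": 0,"tx": 0,"ty": 0,"tz": 35,"wx": 0,"wy": 0,"wz": 0},
  {"jaw": 0,"tx": 0,"ty": 0,"tz": 35,"wx": 0,"wy": 0,"wz": 0},
  {"jaw": 0,"tx": 0,"ty": 0,"tz": 20,"wx": 0,"wy": 0,"wz": 0},
  {"jaw": 0,"tx": 0,"ty": 0,"tz": 0,"wx": 0,"wy": 0,"wz": 0},
])

```text
time_s: 7.3
tcp_pos: [0.5862, -0.3245, 0.0765]
eef_rot: [-0.004, 0.742, 0.67, -0.002]
force: [-0.2, 0.3, -0.3]
grip_width: 0.175
finger_force: 44.7
```

```bash
python3 -c "
from h import *
go([.589,-.334,.012],down(84.2))
cv2.imwrite('pics/b2.png',cv2.resize(np.hstack([grab_frame('top')[120:240,390:530],grab_frame('scene')[160:280,120:260]]),(800,340)))"
```

```text
t 7.3 turn [-0.5 -0.1  0. ] | 0.5 then shift [-9.2  3.7 64.5] (world [  3.  -9. -64.] )
```

View pics/b2.png

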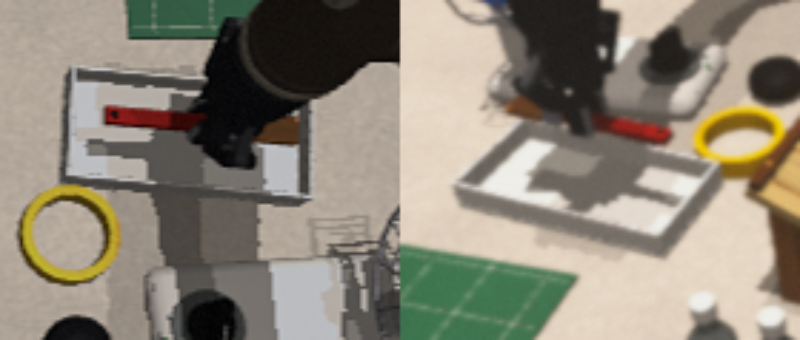

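move_arm([
  {"jaw": 0,"tx": -5,"ty": 2,"tz": 20,"wx": 0,"wy": 0,"wz": 0},
  {"jaw": 0,"tx": -4,"ty": 1,"tz": 25,"wx": 0,"wy": 0,"wz": 0},
  {"jaw": 0,"tx": 0,"ty": 0,"tz": 14,"wx": 0,"wy": 0,"wz": 0},
  {"jaw": 0,"tx": 0,"ty": 0,"tz": 3,"wx": 0,"wy": 0,"wz": 0},
  {"jaw": 0,"tx": 0,"ty": 0,"tz": 0,"wx": 0,"wy": 0,"wz": 0},
])

```text
time_s: 7.9
tcp_pos: [0.5908, -0.3349, 0.0187]
eef_rot: [-0.001, 0.742, 0.67, -0.0]
force: [0.1, 0.6, -0.1]
grip_width: 0.173
finger_force: 44.7
```

move_arm([
  {"jaw": 0.35,"tx": 0,"ty": 0,"tz": 0,"wx": 0,"wy": 0,"wz": 0},
  {"jaw": 0.45,"tx": 0,"ty": 0,"tz": 0,"wx": 0,"wy": 0,"wz": 0},
  {"jaw": 0.45,"tx": 0,"ty": 0,"tz": 0,"wx": 0,"wy": 0,"wz": 0},
  {"jaw": 0.45,"tx": 0,"ty": 0,"tz": -10,"wx": 0,"wy": 0,"wz": 0},
  {"jaw": 0.45,"tx": 0,"ty": 0,"tz": -35,"wx": 0,"wy": 0,"wz": 0},
])

```text
time_s: 8.4
tcp_pos: [0.5884, -0.3345, 0.0615]
eef_rot: [-0.003, 0.742, 0.67, -0.002]
force: [0.0, -0.8, 0.2]
grip_width: 0.45
finger_force: 0.0
```

move_arm([
  {"jaw": 0.75,"tx": 0,"ty": 0,"tz": -40,"wx": 0,"wy": 0,"wz": 0},
  {"jaw": 0.75,"tx": 0,"ty": 0,"tz": -40,"wx": 0,"wy": 0,"wz": 0},
  {"jaw": 0.75,"tx": 0,"ty": 0,"tz": -40,"wx": 0,"wy": 0,"wz": 0},
  {"jaw": 0.75,"tx": 0,"ty": 0,"tz": -40,"wx": 0,"wy": 0,"wz": 0},
  {"jaw": 0.75,"tx": 0,"ty": 0,"tz": -25,"wx": 0,"wy": 0,"wz": 0},
])

```text
time_s: 8.9
tcp_pos: [0.5918, -0.335, 0.2536]
eef_rot: [0.002, 0.742, 0.67, 0.0]
force: [0.5, -1.1, -1.0]
grip_width: 0.749
finger_force: 0.0
```

```bash
python3 - <<'E'
from h import *
T=grab_frame("top");S=grab_frame("scene")
go([.503,.384,.15],down(180+16.2),[.503,.384,.006])
h=cv2.cvtColor(S,cv2.COLOR_BGR2HSV)
red=(((h[...,0]<6)|(h[...,0]>174))&(h[...,1]>170)&(h[...,2]>60)).astype(np.uint8)[195:250,130:240]
n=np.argwhere(red)[:,::-1]+[130,195];w=cast("scene",n,.012)*1e3
print(len(n),cv2.minAreaRect(w[:,:2].astype(np.float32)))
sub=cv2.cvtColor(T,cv2.COLOR_BGR2HSV)[145:270,155:268]
m=((sub[...,2]>75)&(sub[...,0]>85)&(sub[...,0]<120)&(sub[...,1]>25)).astype(np.uint8)
m=cv2.morphologyEx(m,cv2.MORPH_CLOSE,np.ones((3,3)))
for c in cv2.findContours(m,cv2.RETR_EXTERNAL,cv2.CHAIN_APPROX_NONE)[0]:
    if cv2.contourArea(c)<100: continue
    r=cv2.minAreaRect((cast("top",c[:,0]+[155,145],0.028)[:,:2]*1000).astype(np.float32)); print(np.round(r[0],1),np.round(r[1],1),round(r[2],1))
E
```

```text
t 9.0 turn [ 1.00e-01  5.00e-01 -1.12e+02] | 112.0 then shift [-114.4  715.8  104.7] (world [ -90.  719. -105.] )
   next [ -0.  -0. 144.]
95 ((594.6620483398438, -292.0173034667969), (84.95264434814453, 13.471323013305664), 84.92097473144531)
[398.9 257. ] [40.  47.1] 78.0
[411.3 378.5] [46.8 40.4] 4.5
[508.7 255.5] [63.1 40.6] 21.8
[502.8 384.3] [78.8 40.6] 16.2
[602.8 381.3] [40.9 77.3] 89.7
```

move_arm([
  {"jaw": 0.75,"tx": 39,"ty": -9,"tz": 0,"wx": 0,"wy": 0,"wz": 0},
  {"jaw": 0.75,"tx": 39,"ty": -9,"tz": 0,"wx": 0,"wy": 0,"wz": 0},
  {"jaw": 0.75,"tx": 39,"ty": -9,"tz": 0,"wx": 0,"wy": 0,"wz": 0},
  {"jaw": 0.75,"tx": 39,"ty": -9,"tz": 0,"wx": 0,"wy": 0,"wz": 0},
  {"jaw": 0.75,"tx": 39,"ty": -9,"tz": 0,"wx": 0,"wy": 0,"wz": 0},
])

```text
time_s: 9.5
tcp_pos: [0.5652, -0.135, 0.2487]
eef_rot: [-0.0, 0.742, 0.67, -0.001]
force: [0.5, -0.1, 0.0]
grip_width: 0.745
finger_force: 0.0
```

move_arm([
  {"jaw": 0.75,"tx": 39,"ty": -9,"tz": 0,"wx": 0,"wy": 0,"wz": 0},
  {"jaw": 0.75,"tx": 39,"ty": -9,"tz": 0,"wx": 0,"wy": 0,"wz": 0},
  {"jaw": 0.75,"tx": 39,"ty": -9,"tz": 0,"wx": 0,"wy": 0,"wz": 0},
  {"jaw": 0.75,"tx": 39,"ty": -9,"tz": 0,"wx": 0,"wy": 0,"wz": 0},
  {"jaw": 0.75,"tx": 39,"ty": -9,"tz": 0,"wx": 0,"wy": 0,"wz": 0},
])

```text
time_s: 10.0
tcp_pos: [0.5403, 0.0633, 0.2488]
eef_rot: [-0.0, 0.742, 0.67, -0.001]
force: [0.5, 0.1, 0.1]
grip_width: 0.746
finger_force: 0.0
```

move_arm([
  {"jaw": 0.75,"tx": 39,"ty": -9,"tz": 0,"wx": 0,"wy": 0,"wz": 0},
  {"jaw": 0.75,"tx": 39,"ty": -9,"tz": 0,"wx": 0,"wy": 0,"wz": 0},
  {"jaw": 0.75,"tx": 39,"ty": -9,"tz": 0,"wx": 0,"wy": 0,"wz": 0},
  {"jaw": 0.75,"tx": 39,"ty": -9,"tz": 0,"wx": 0,"wy": 0,"wz": 0},
  {"jaw": 0.75,"tx": 39,"ty": -9,"tz": 0,"wx": 0,"wy": 0,"wz": 0},
])

```text
time_s: 10.5
tcp_pos: [0.5155, 0.2618, 0.2487]
eef_rot: [-0.0, 0.742, 0.67, -0.001]
force: [0.5, -0.3, 0.9]
grip_width: 0.753
finger_force: 0.0
```

move_arm([
  {"jaw": 0.75,"tx": 39,"ty": -9,"tz": 0,"wx": 0,"wy": 0,"wz": 0},
  {"jaw": 0.75,"tx": 39,"ty": -9,"tz": 0,"wx": 0,"wy": 0,"wz": 0},
  {"jaw": 0.75,"tx": 39,"ty": -9,"tz": 0,"wx": 0,"wy": 0,"wz": 0},
  {"jaw": 0.75,"tx": 0,"ty": 0,"tz": 0,"wx": 0,"wy": 0,"wz": -8},
  {"jaw": 0.75,"tx": 0,"ty": 0,"tz": 0,"wx": 0,"wy": 0,"wz": -8},
])

```text
time_s: 11.0
tcp_pos: [0.4995, 0.3817, 0.2485]
eef_rot: [-0.001, 0.638, 0.77, -0.001]
force: [-0.4, 0.1, -0.4]
grip_width: 0.751
finger_force: 0.0
```

move_arm([
  {"jaw": 0.75,"tx": 0,"ty": 0,"tz": 10,"wx": 0,"wy": 0,"wz": -8},
  {"jaw": 0.75,"tx": 0,"ty": 0,"tz": 10,"wx": 0,"wy": 0,"wz": -8},
  {"jaw": 0.75,"tx": 0,"ty": 0,"tz": 10,"wx": 0,"wy": 0,"wz": -8},
  {"jaw": 0.75,"tx": 0,"ty": 0,"tz": 10,"wx": 0,"wy": 0,"wz": -8},
  {"jaw": 0.75,"tx": 0,"ty": 0,"tz": 10,"wx": 0,"wy": 0,"wz": -8},
])

```text
time_s: 11.5
tcp_pos: [0.5009, 0.3794, 0.1983]
eef_rot: [-0.001, 0.338, 0.941, -0.0]
force: [-0.5, 0.3, -0.2]
grip_width: 0.749
finger_force: 0.0
```

move_arm([
  {"jaw": 0.75,"tx": 0,"ty": 0,"tz": 10,"wx": 0,"wy": 0,"wz": -8},
  {"jaw": 0.75,"tx": 0,"ty": 0,"tz": 10,"wx": 0,"wy": 0,"wz": -8},
  {"jaw": 0.75,"tx": 0,"ty": 0,"tz": 10,"wx": 0,"wy": 0,"wz": -8},
  {"jaw": 0.75,"tx": 0,"ty": 0,"tz": 10,"wx": 0,"wy": 0,"wz": -8},
  {"jaw": 0.75,"tx": 0,"ty": 0,"tz": 10,"wx": 0,"wy": 0,"wz": -8},
])

```text
time_s: 12.0
tcp_pos: [0.5009, 0.3793, 0.1482]
eef_rot: [-0.001, -0.004, 1.0, -0.0]
force: [0.9, -0.5, -0.2]
grip_width: 0.752
finger_force: 0.0
```

move_arm([
  {"jaw": 0.75,"tx": 0,"ty": 0,"tz": 10,"wx": 0,"wy": 0,"wz": -8},
  {"jaw": 0.75,"tx": 0,"ty": 0,"tz": 10,"wx": 0,"wy": 0,"wz": -8},
  {"jaw": 0.75,"tx": 0,"ty": 0,"tz": 0,"wx": 0,"wy": 0,"wz": 0},
])

```text
time_s: 12.3
tcp_pos: [0.5005, 0.3786, 0.127]
eef_rot: [-0.002, -0.141, 0.99, -0.001]
force: [0.2, -1.3, -0.6]
grip_width: 0.749
finger_force: 0.0
```

```bash
python3 -c "
from h import *
go([.503,.384,.08],down(180+16.2),[.503,.384,.006]);print(status.get_state()['q'])"
```

```text
t 12.3 turn [-0.  -0.2  0.1] | 0.3 then shift [-3.9  4.5 47. ] (world [  2.   5. -47.] )
   next [-0. -0. 74.]
[ 0.01356597  0.85823447 -1.20726662  1.64064189  0.8367934   1.25383172
  0.48841954]
```

move_arm([
  {"jaw": 0.75,"tx": -2,"ty": 2,"tz": 30,"wx": 0,"wy": 0,"wz": 0},
  {"jaw": 0.75,"tx": -2,"ty": 2,"tz": 35,"wx": 0,"wy": 0,"wz": 0},
  {"jaw": 0.75,"tx": 0,"ty": 0,"tz": 30,"wx": 0,"wy": 0,"wz": 0},
  {"jaw": 0.75,"tx": 0,"ty": 0,"tz": 19,"wx": 0,"wy": 0,"wz": 0},
  {"jaw": 0.75,"tx": 0,"ty": 0,"tz": 4,"wx": 0,"wy": 0,"wz": 0},
])

```text
time_s: 12.8
tcp_pos: [0.5029, 0.3837, 0.009]
eef_rot: [-0.002, -0.139, 0.99, -0.001]
force: [0.8, 0.6, -0.6]
grip_width: 0.752
finger_force: 0.0
```

```bash
python3 -c "
from h import *
go([.503,.384,.007],down(180+16.2))"
```

```text
t 12.8 turn [-0.1 -0.2 -0.2] | 0.3 then shift [-0.2  0.3  2. ] (world [ 0.  0. -2.] )
```

move_arm([
  {"jaw": 0.3,"tx": 0,"ty": 0,"tz": 0,"wx": 0,"wy": 0,"wz": 0},
  {"jaw": 0.3,"tx": 0,"ty": 0,"tz": 0,"wx": 0,"wy": 0,"wz": 0},
  {"jaw": 0.3,"tx": 0,"ty": 0,"tz": 0,"wx": 0,"wy": 0,"wz": 0},
  {"jaw": 0.3,"tx": 0,"ty": 0,"tz": 0,"wx": 0,"wy": 0,"wz": 0},
], grip_force=70)

```text
time_s: 13.2
tcp_pos: [0.5043, 0.3854, 0.0126]
eef_rot: [0.0, -0.14, 0.99, 0.001]
force: [-0.2, -0.3, 6.6]
grip_width: 0.448
finger_force: 71.4
```

move_arm([
  {"jaw": 0.3,"tx": 0,"ty": 0,"tz": -15,"wx": 0,"wy": 0,"wz": 0},
  {"jaw": 0.3,"tx": 0,"ty": 0,"tz": -35,"wx": 0,"wy": 0,"wz": 0},
  {"jaw": 0.3,"tx": 0,"ty": 0,"tz": -40,"wx": 0,"wy": 0,"wz": 0},
  {"jaw": 0.3,"tx": 0,"ty": 0,"tz": -40,"wx": 0,"wy": 0,"wz": 0},
  {"jaw": 0.3,"tx": 0,"ty": 0,"tz": -20,"wx": 0,"wy": 0,"wz": 0},
])

```text
time_s: 13.7
tcp_pos: [0.5041, 0.3859, 0.1655]
eef_rot: [0.001, -0.141, 0.99, 0.001]
force: [-0.4, 0.8, 0.1]
grip_width: 0.448
finger_force: 70.5
```

```bash
python3 -c "
from h import *
go(bpt(54,60,60),bd(),bpt(54,60,7))"
```

```text
t 13.7 turn [ 21.8 -14.5 110.7] | 113.8 then shift [-225.6  170.   155.5] (world [ 140. -284.  -60.] )
   next [ 0.  0. 53.]
```

move_arm([
  {"jaw": 0.3,"tx": 0,"ty": 0,"tz": -10,"wx": 1.56,"wy": -1.04,"wz": 7.9},
  {"jaw": 0.3,"tx": 0,"ty": 0,"tz": -10,"wx": 1.56,"wy": -1.04,"wz": 7.9},
  {"jaw": 0.3,"tx": 0,"ty": 0,"tz": -10,"wx": 1.56,"wy": -1.04,"wz": 7.9},
  {"jaw": 0.3,"tx": 0,"ty": 0,"tz": 0,"wx": 1.56,"wy": -1.04,"wz": 7.9},
  {"jaw": 0.3,"tx": 0,"ty": 0,"tz": 0,"wx": 1.56,"wy": -1.04,"wz": 7.9},
])

```text
time_s: 14.2
tcp_pos: [0.503, 0.3852, 0.1915]
eef_rot: [0.053, 0.205, 0.975, -0.06]
force: [-0.3, 0.2, -0.5]
grip_width: 0.45
finger_force: 70.5
```

move_arm([
  {"jaw": 0.3,"tx": 0,"ty": 0,"tz": 0,"wx": 1.56,"wy": -1.04,"wz": 7.9},
  {"jaw": 0.3,"tx": 0,"ty": 0,"tz": 0,"wx": 1.56,"wy": -1.04,"wz": 7.9},
  {"jaw": 0.3,"tx": 0,"ty": 0,"tz": 0,"wx": 1.56,"wy": -1.04,"wz": 7.9},
  {"jaw": 0.3,"tx": 0,"ty": 0,"tz": 0,"wx": 1.56,"wy": -1.04,"wz": 7.9},
  {"jaw": 0.3,"tx": 0,"ty": 0,"tz": 0,"wx": 1.56,"wy": -1.04,"wz": 7.9},
])

```text
time_s: 14.7
tcp_pos: [0.5028, 0.3853, 0.1909]
eef_rot: [0.1, 0.522, 0.839, -0.113]
force: [-0.8, 0.5, -1.1]
grip_width: 0.45
finger_force: 70.5
```

move_arm([
  {"jaw": 0.3,"tx": 0,"ty": 0,"tz": 0,"wx": 1.56,"wy": -1.04,"wz": 7.9},
  {"jaw": 0.3,"tx": 0,"ty": 0,"tz": 0,"wx": 1.56,"wy": -1.04,"wz": 7.9},
  {"jaw": 0.3,"tx": 0,"ty": 0,"tz": 0,"wx": 1.56,"wy": -1.04,"wz": 7.9},
  {"jaw": 0.3,"tx": 0,"ty": 0,"tz": 0,"wx": 1.56,"wy": -1.04,"wz": 7.9},
  {"jaw": 0.3,"tx": 0,"ty": 0,"tz": 0,"wx": 0,"wy": 0,"wz": 0},
])

```text
time_s: 15.2
tcp_pos: [0.5033, 0.3854, 0.1903]
eef_rot: [0.128, 0.73, 0.655, -0.145]
force: [0.3, 0.8, -1.2]
grip_width: 0.446
finger_force: 70.5
```

```bash
python3 -c "
from h import *
go(bpt(55,60,60),bd(),bpt(55,60,10));print(status.get_state()['grip_width'],status.get_state()['q'])"
```

```text
t 15.2 turn [-0.2  0.3  0. ] | 0.4 then shift [-216.8  170.8  178.2] (world [ 141. -285.  -84.] )
   next [-0. -0. 50.]
0.44575922966330683 [-0.45723541  0.74902446 -0.68948736  1.33114249  0.58427169  1.60339111
 -1.29768587]
```

move_arm([
  {"jaw": 0.3,"tx": -31,"ty": 24.4,"tz": 10,"wx": 0,"wy": 0,"wz": 0},
  {"jaw": 0.3,"tx": -31,"ty": 24.4,"tz": 10,"wx": 0,"wy": 0,"wz": 0},
  {"jaw": 0.3,"tx": -31,"ty": 24.4,"tz": 10,"wx": 0,"wy": 0,"wz": 0},
  {"jaw": 0.3,"tx": -31,"ty": 24.4,"tz": 10,"wx": 0,"wy": 0,"wz": 0},
  {"jaw": 0.3,"tx": -31,"ty": 24.4,"tz": 10,"wx": 0,"wy": 0,"wz": 0},
])

```text
time_s: 15.7
tcp_pos: [0.6078, 0.2093, 0.2033]
eef_rot: [0.128, 0.728, 0.658, -0.145]
force: [1.3, -0.3, -1.1]
grip_width: 0.449
finger_force: 70.5
```

move_arm([
  {"jaw": 0.3,"tx": -31,"ty": 24.4,"tz": 10,"wx": 0,"wy": 0,"wz": 0},
  {"jaw": 0.3,"tx": -31,"ty": 24.4,"tz": 10,"wx": 0,"wy": 0,"wz": 0},
  {"jaw": 0.3,"tx": 0,"ty": 0,"tz": 40,"wx": 0,"wy": 0,"wz": 0},
  {"jaw": 0.3,"tx": 0,"ty": 0,"tz": 40,"wx": 0,"wy": 0,"wz": 0},
  {"jaw": 0.3,"tx": 0,"ty": 0,"tz": 28,"wx": 0,"wy": 0,"wz": 0},
])

```text
time_s: 16.2
tcp_pos: [0.6434, 0.0984, 0.1059]
eef_rot: [0.128, 0.728, 0.657, -0.146]
force: [0.6, 0.2, -1.0]
grip_width: 0.45
finger_force: 70.5
```

move_arm([
  {"jaw": 0.3,"tx": 0,"ty": 0,"tz": 0,"wx": 0,"wy": 0,"wz": 0},
  {"jaw": 0.3,"tx": 0,"ty": 0,"tz": 0,"wx": 0,"wy": 0,"wz": 0},
])

```text
time_s: 16.4
tcp_pos: [0.6444, 0.1009, 0.1086]
eef_rot: [0.128, 0.729, 0.657, -0.145]
force: [0.4, -0.1, 0.4]
grip_width: 0.449
finger_force: 70.5
```

```bash
python3 -c "
from h import *
go(bpt(55,60,60),bd(),bpt(55,60,10));print(status.get_state()['grip_width'])
cv2.imwrite('pics/b3.png',cv2.resize(np.hstack([grab_frame('top')[100:240,250:420],grab_frame('scene')[150:290,230:400]]),(800,330)))"
```

```text
t 16.4 turn [-0.1  0.3  0.3] | 0.4 then shift [ 0.8 -0.2  2.2] (world [-0. -0. -2.] )
   next [-0. -0. 50.]
0.44866954714319085
```

View pics/b3.png

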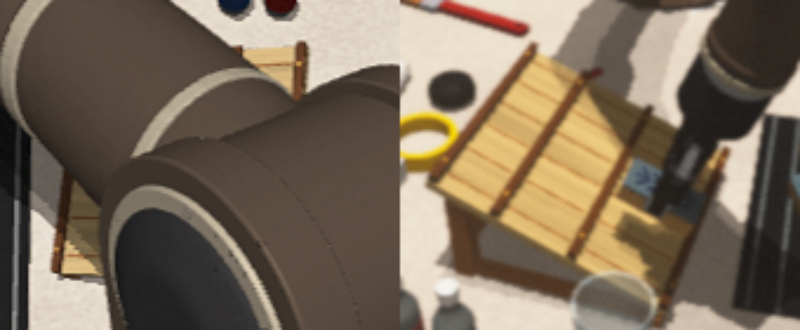

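move_arm([
  {"jaw": 0.3,"tx": 0,"ty": 0,"tz": 20,"wx": 0,"wy": 0,"wz": 0},
  {"jaw": 0.3,"tx": 0,"ty": 0,"tz": 20,"wx": 0,"wy": 0,"wz": 0},
  {"jaw": 0.3,"tx": 0,"ty": 0,"tz": 8,"wx": 0,"wy": 0,"wz": 0},
  {"jaw": 0.3,"tx": 0,"ty": 0,"tz": 2,"wx": 0,"wy": 0,"wz": 0},
  {"jaw": 0.3,"tx": 0,"ty": 0,"tz": 1,"wx": 0,"wy": 0,"wz": 0},
])

```text
time_s: 17.0
tcp_pos: [0.6428, 0.0822, 0.0618]
eef_rot: [0.128, 0.729, 0.656, -0.144]
force: [0.5, -0.1, -1.2]
grip_width: 0.446
finger_force: 70.5
```

```bash
python3 -c "
from h import *
go(bpt(55,60,10),bd())"
```

```text
t 17.0 turn [-0.   0.2  0.2] | 0.3 then shift [ 0.7 -0.6  1.8] (world [-1. -0. -2.] )
```

move_arm([
  {"jaw": 0.3,"tx": 0,"ty": 0,"tz": 2,"wx": 0,"wy": 0,"wz": 0},
  {"jaw": 0.3,"tx": 0,"ty": 0,"tz": 0,"wx": 0,"wy": 0,"wz": 0},
])

```text
time_s: 17.2
tcp_pos: [0.6426, 0.0812, 0.0596]
eef_rot: [0.128, 0.729, 0.656, -0.144]
force: [0.3, 1.0, 0.5]
grip_width: 0.446
finger_force: 70.7
```

move_arm([
  {"jaw": 0.3,"tx": 2,"ty": 0,"tz": 0,"wx": 0,"wy": 0,"wz": 0},
  {"jaw": 0.3,"tx": 2,"ty": 0,"tz": 0,"wx": 0,"wy": 0,"wz": 0},
  {"jaw": 0.3,"tx": 0,"ty": 0,"tz": 0,"wx": 0,"wy": 0,"wz": 0},
])

```text
time_s: 17.5
tcp_pos: [0.643, 0.0847, 0.0581]
eef_rot: [0.129, 0.729, 0.656, -0.144]
force: [0.2, -0.1, 5.2]
grip_width: 0.447
finger_force: 71.2
```

move_arm([
  {"jaw": 0.3,"tx": 2,"ty": 0,"tz": 0,"wx": 0,"wy": 0,"wz": 0},
  {"jaw": 0.3,"tx": 0,"ty": 0,"tz": 0,"wx": 0,"wy": 0,"wz": 0},
])

```text
time_s: 17.7
tcp_pos: [0.6432, 0.0862, 0.0575]
eef_rot: [0.129, 0.729, 0.656, -0.144]
force: [0.1, 0.2, 6.2]
grip_width: 0.45
finger_force: 71.4
```

```bash
python3 -c "
from h import *
go(bpt(55,60,10),bd())"
```

```text
t 17.7 turn [-0.   0.3  0.1] | 0.3 then shift [-4.7 -0.6 -0.7] (world [-1. -4.  2.] )
```

move_arm([
  {"jaw": 0.3,"tx": 2,"ty": 0,"tz": 0,"wx": 0,"wy": 0,"wz": 0},
  {"jaw": 0.3,"tx": 0,"ty": 0,"tz": 0,"wx": 0,"wy": 0,"wz": 0},
])

```text
time_s: 17.9
tcp_pos: [0.6434, 0.087, 0.0571]
eef_rot: [0.129, 0.73, 0.656, -0.145]
force: [-1.9, -1.3, 8.2]
grip_width: 0.452
finger_force: 71.5
```

move_arm([
  {"jaw": 0.3,"tx": 1.5,"ty": 0,"tz": 0,"wx": 0,"wy": 0,"wz": 0},
  {"jaw": 0.3,"tx": 0,"ty": 0,"tz": 0,"wx": 0,"wy": 0,"wz": 0},
])

```text
time_s: 18.1
tcp_pos: [0.6434, 0.087, 0.0571]
eef_rot: [0.13, 0.73, 0.655, -0.146]
force: [-2.5, -4.9, 12.6]
grip_width: 0.451
finger_force: 71.8
```

```bash
python3 -c "
from h import *
go(bpt(55,60,10),bd())"
```

```text
t 18.1 turn [-0.1  0.5  0. ] | 0.5 then shift [-5.6 -0.7 -0.7] (world [-1. -5.  3.] )
```

move_arm([
  {"jaw": 0.65,"tx": 0,"ty": 0,"tz": 0,"wx": 0,"wy": 0,"wz": 0},
  {"jaw": 0.65,"tx": 0,"ty": 0,"tz": 0,"wx": 0,"wy": 0,"wz": 0},
  {"jaw": 0.65,"tx": 0,"ty": 0,"tz": -10,"wx": 0,"wy": 0,"wz": 0},
  {"jaw": 0.65,"tx": 0,"ty": 0,"tz": -30,"wx": 0,"wy": 0,"wz": 0},
  {"jaw": 0.75,"tx": 0,"ty": 0,"tz": -40,"wx": 0,"wy": 0,"wz": 0},
])

```text
time_s: 18.6
tcp_pos: [0.6455, 0.1189, 0.1287]
eef_rot: [0.127, 0.729, 0.656, -0.146]
force: [0.8, 0.5, 0.2]
grip_width: 0.754
finger_force: 0.0
```

move_arm([
  {"jaw": 0.75,"tx": 0,"ty": 0,"tz": -40,"wx": 0,"wy": 0,"wz": 0},
  {"jaw": 0.75,"tx": 0,"ty": 0,"tz": -20,"wx": 0,"wy": 0,"wz": 0},
  {"jaw": 0.75,"tx": 0,"ty": 0,"tz": 0,"wx": 0,"wy": 0,"wz": 0},
])

```text
time_s: 18.9
tcp_pos: [0.6499, 0.1454, 0.1887]
eef_rot: [0.129, 0.729, 0.657, -0.142]
force: [-0.2, 0.7, -0.5]
grip_width: 0.751
finger_force: 0.0
```

```bash
cat >> h.py <<'E'
def look():
    T=grab_frame("top")
    sub=cv2.cvtColor(T,cv2.COLOR_BGR2HSV)[145:270,155:268]
    m=((sub[...,2]>75)&(sub[...,0]>85)&(sub[...,0]<120)&(sub[...,1]>25)).astype(np.uint8)
    m=cv2.morphologyEx(m,cv2.MORPH_CLOSE,np.ones((3,3)))
    for c in cv2.findContours(m,cv2.RETR_EXTERNAL,cv2.CHAIN_APPROX_NONE)[0]:
        if cv2.contourArea(c)<100: continue
        r=cv2.minAreaRect((cast("top",c[:,0]+[155,145],0.028)[:,:2]*1000).astype(np.float32)); print(np.round(r[0],1),np.round(r[1],1),round(r[2],1))
E
python3 -c "
from h import *
go([.603,.381,.08],down(179.6),[.603,.381,.011])
look()"
```

```text
t 18.9 turn [-18.3  16.8 -94.3] | 97.5 then shift [ 48.5 235.2 108.7] (world [ -47.  236. -109.] )
   next [ 0. -0. 69.]
[399.3 257.5] [41.2 47.5] 78.0
[406.7 410.5] [47.2 40.8] 4.5
[508.6 255.8] [63.1 41.2] 21.8
[604.2 381.4] [41.  79.9] 89.5
```

move_arm([
  {"jaw": 0.75,"tx": 0,"ty": 0,"tz": 0,"wx": -1.53,"wy": 1.4,"wz": -7.86},
  {"jaw": 0.75,"tx": 0,"ty": 0,"tz": 0,"wx": -1.53,"wy": 1.4,"wz": -7.86},
  {"jaw": 0.75,"tx": 0,"ty": 0,"tz": 0,"wx": -1.53,"wy": 1.4,"wz": -7.86},
  {"jaw": 0.75,"tx": 0,"ty": 0,"tz": 0,"wx": -1.53,"wy": 1.4,"wz": -7.86},
  {"jaw": 0.75,"tx": 0,"ty": 0,"tz": 0,"wx": -1.53,"wy": 1.4,"wz": -7.86},
])

```text
time_s: 19.45
tcp_pos: [0.6482, 0.1414, 0.1834]
eef_rot: [0.079, 0.461, 0.879, -0.093]
force: [-0.2, -0.4, -0.2]
grip_width: 0.75
finger_force: 0.0
```

move_arm([
  {"jaw": 0.75,"tx": 0,"ty": 0,"tz": 0,"wx": -1.53,"wy": 1.4,"wz": -7.86},
  {"jaw": 0.75,"tx": 0,"ty": 0,"tz": 0,"wx": -1.53,"wy": 1.4,"wz": -7.86},
  {"jaw": 0.75,"tx": 0,"ty": 0,"tz": 0,"wx": -1.53,"wy": 1.4,"wz": -7.86},
  {"jaw": 0.75,"tx": 0,"ty": 0,"tz": 0,"wx": -1.53,"wy": 1.4,"wz": -7.86},
  {"jaw": 0.75,"tx": 0,"ty": 0,"tz": 0,"wx": -1.53,"wy": 1.4,"wz": -7.86},
])

```text
time_s: 19.95
tcp_pos: [0.6483, 0.1411, 0.1835]
eef_rot: [0.021, 0.138, 0.99, -0.028]
force: [-0.3, 0.5, -0.0]
grip_width: 0.749
finger_force: 0.0
```

move_arm([
  {"jaw": 0.75,"tx": 0,"ty": 0,"tz": 0,"wx": -1.53,"wy": 1.4,"wz": -7.86},
  {"jaw": 0.75,"tx": 0,"ty": 0,"tz": 0,"wx": -1.53,"wy": 1.4,"wz": -7.86},
  {"jaw": 0.75,"tx": 8,"ty": 39,"tz": 10,"wx": 0,"wy": 0,"wz": 0},
  {"jaw": 0.75,"tx": 8,"ty": 39,"tz": 10,"wx": 0,"wy": 0,"wz": 0},
  {"jaw": 0.75,"tx": 8,"ty": 39,"tz": 10,"wx": 0,"wy": 0,"wz": 0},
])

```text
time_s: 20.45
tcp_pos: [0.6253, 0.2588, 0.1526]
eef_rot: [-0.004, 0.005, 1.0, -0.002]
force: [0.4, 0.5, -0.2]
grip_width: 0.746
finger_force: 0.0
```

move_arm([
  {"jaw": 0.75,"tx": 8,"ty": 39,"tz": 20,"wx": 0,"wy": 0,"wz": 0},
  {"jaw": 0.75,"tx": 8,"ty": 39,"tz": 20,"wx": 0,"wy": 0,"wz": 0},
  {"jaw": 0.75,"tx": 8,"ty": 39,"tz": 30,"wx": 0,"wy": 0,"wz": 0},
  {"jaw": 0.75,"tx": 0,"ty": 0,"tz": 0,"wx": 0,"wy": 0,"wz": 0},
  {"jaw": 0.75,"tx": 0,"ty": 0,"tz": 0,"wx": 0,"wy": 0,"wz": 0},
])

```text
time_s: 20.95
tcp_pos: [0.6006, 0.3766, 0.0819]
eef_rot: [-0.004, 0.003, 1.0, -0.002]
force: [0.0, 0.3, 0.1]
grip_width: 0.749
finger_force: 0.0
```

```bash
python3 -c "
from h import *
go([.604,.381,.08],down(179.6),[.604,.381,.011]);print(status.get_state()['q'])"
```

```text
t 20.9 turn [-0.2 -0.5  0.1] | 0.5 then shift [-3.4  4.4  1.9] (world [ 3.  4. -2.] )
   next [ 0. -0. 69.]
[-0.06153681  0.92866254 -1.0076478   1.44677395  0.80172111  1.22024436
  0.39575012]
```

move_arm([
  {"jaw": 0.75,"tx": -2,"ty": 2,"tz": 25,"wx": -0.2,"wy": -0.5,"wz": 0},
  {"jaw": 0.75,"tx": -1.5,"ty": 2.4,"tz": 25,"wx": 0,"wy": 0,"wz": 0},
  {"jaw": 0.75,"tx": 0,"ty": 0,"tz": 15,"wx": 0,"wy": 0,"wz": 0},
  {"jaw": 0.75,"tx": 0,"ty": 0,"tz": 4,"wx": 0,"wy": 0,"wz": 0},
  {"jaw": 0.75,"tx": 0,"ty": 0,"tz": 0,"wx": 0,"wy": 0,"wz": 0},
])

```text
time_s: 21.45
tcp_pos: [0.6059, 0.3797, 0.0146]
eef_rot: [0.001, 0.004, 1.0, 0.0]
force: [-0.2, 0.7, 0.6]
grip_width: 0.749
finger_force: 0.0
```

move_arm([
  {"jaw": 0.3,"tx": 0,"ty": 0,"tz": 0,"wx": 0,"wy": 0,"wz": 0},
  {"jaw": 0.3,"tx": 0,"ty": 0,"tz": 0,"wx": 0,"wy": 0,"wz": 0},
  {"jaw": 0.3,"tx": 0,"ty": 0,"tz": 0,"wx": 0,"wy": 0,"wz": 0},
  {"jaw": 0.3,"tx": 0,"ty": 0,"tz": 0,"wx": 0,"wy": 0,"wz": 0},
])

```text
time_s: 21.85
tcp_pos: [0.6067, 0.3811, 0.0171]
eef_rot: [0.003, 0.004, 1.0, 0.001]
force: [-0.6, -0.3, 6.9]
grip_width: 0.439
finger_force: 71.1
```

move_arm([
  {"jaw": 0.3,"tx": 0,"ty": 0,"tz": -15,"wx": 0,"wy": 0,"wz": 0},
  {"jaw": 0.3,"tx": 0,"ty": 0,"tz": -35,"wx": 0,"wy": 0,"wz": 0},
  {"jaw": 0.3,"tx": 0,"ty": 0,"tz": -40,"wx": 0,"wy": 0,"wz": 0},
  {"jaw": 0.3,"tx": 0,"ty": 0,"tz": -40,"wx": 0,"wy": 0,"wz": 0},
  {"jaw": 0.3,"tx": 0,"ty": 0,"tz": -40,"wx": 0,"wy": 0,"wz": 0},
])

```text
time_s: 22.35
tcp_pos: [0.605, 0.3802, 0.188]
eef_rot: [0.002, 0.004, 1.0, 0.001]
force: [0.9, 0.5, -0.9]
grip_width: 0.444
finger_force: 70.4
```

```bash
python3 -c "
from h import *
go(bpt(55,-50,60),bd(),bpt(55,-50,11))"
```

```text
t 22.4 turn [ 18.6 -16.5  94.4] | 97.6 then shift [-223.   -40.9  178.3] (world [ -70. -268.  -82.] )
   next [-0. -0. 49.]
```

move_arm([
  {"jaw": 0.3,"tx": 0,"ty": 0,"tz": 0,"wx": 1.55,"wy": -1.38,"wz": 7.87},
  {"jaw": 0.3,"tx": 0,"ty": 0,"tz": 0,"wx": 1.55,"wy": -1.38,"wz": 7.87},
  {"jaw": 0.3,"tx": 0,"ty": 0,"tz": 0,"wx": 1.55,"wy": -1.38,"wz": 7.87},
  {"jaw": 0.3,"tx": 0,"ty": 0,"tz": 0,"wx": 1.55,"wy": -1.38,"wz": 7.87},
  {"jaw": 0.3,"tx": 0,"ty": 0,"tz": 0,"wx": 1.55,"wy": -1.38,"wz": 7.87},
])

```text
time_s: 22.85
tcp_pos: [0.605, 0.3805, 0.1868]
eef_rot: [0.061, 0.343, 0.935, -0.065]
force: [-0.6, -0.4, -0.9]
grip_width: 0.442
finger_force: 70.4
```

move_arm([
  {"jaw": 0.3,"tx": 0,"ty": 0,"tz": 0,"wx": 1.55,"wy": -1.38,"wz": 7.87},
  {"jaw": 0.3,"tx": 0,"ty": 0,"tz": 0,"wx": 1.55,"wy": -1.38,"wz": 7.87},
  {"jaw": 0.3,"tx": 0,"ty": 0,"tz": 0,"wx": 1.55,"wy": -1.38,"wz": 7.87},
  {"jaw": 0.3,"tx": 0,"ty": 0,"tz": 0,"wx": 1.55,"wy": -1.38,"wz": 7.87},
  {"jaw": 0.3,"tx": 0,"ty": 0,"tz": 0,"wx": 1.55,"wy": -1.38,"wz": 7.87},
])

```text
time_s: 23.35
tcp_pos: [0.6047, 0.3809, 0.1866]
eef_rot: [0.111, 0.636, 0.754, -0.123]
force: [0.5, 0.5, -0.9]
grip_width: 0.446
finger_force: 70.4
```

move_arm([
  {"jaw": 0.3,"tx": 0,"ty": 0,"tz": 0,"wx": 1.55,"wy": -1.38,"wz": 7.87},
  {"jaw": 0.3,"tx": 0,"ty": 0,"tz": 0,"wx": 1.55,"wy": -1.38,"wz": 7.87},
  {"jaw": 0.3,"tx": -31,"ty": -6,"tz": 10,"wx": 0,"wy": 0,"wz": 0},
  {"jaw": 0.3,"tx": -32,"ty": -6,"tz": 10,"wx": 0,"wy": 0,"wz": 0},
  {"jaw": 0.3,"tx": -32,"ty": -6,"tz": 10,"wx": 0,"wy": 0,"wz": 0},
])

```text
time_s: 23.85
tcp_pos: [0.5757, 0.2832, 0.1937]
eef_rot: [0.128, 0.731, 0.656, -0.142]
force: [1.4, -0.5, -0.8]
grip_width: 0.443
finger_force: 70.4
```

move_arm([
  {"jaw": 0.3,"tx": -32,"ty": -6,"tz": 10,"wx": 0,"wy": 0,"wz": 0},
  {"jaw": 0.3,"tx": -32,"ty": -6,"tz": 10,"wx": 0,"wy": 0,"wz": 0},
  {"jaw": 0.3,"tx": -32,"ty": -6,"tz": 10,"wx": 0,"wy": 0,"wz": 0},
  {"jaw": 0.3,"tx": -32,"ty": -5,"tz": 10,"wx": 0,"wy": 0,"wz": 0},
  {"jaw": 0.3,"tx": 0,"ty": 0,"tz": 40,"wx": 0,"wy": 0,"wz": 0},
])

```text
time_s: 24.35
tcp_pos: [0.5394, 0.1369, 0.1724]
eef_rot: [0.13, 0.732, 0.654, -0.139]
force: [1.2, 0.4, -0.9]
grip_width: 0.446
finger_force: 70.5
```

move_arm([
  {"jaw": 0.3,"tx": 0,"ty": 0,"tz": 40,"wx": 0,"wy": 0,"wz": 0},
  {"jaw": 0.3,"tx": 0,"ty": 0,"tz": 20,"wx": 0,"wy": 0,"wz": 0},
  {"jaw": 0.3,"tx": 0,"ty": 0,"tz": 0,"wx": 0,"wy": 0,"wz": 0},
  {"jaw": 0.3,"tx": 0,"ty": 0,"tz": 0,"wx": 0,"wy": 0,"wz": 0},
])

```text
time_s: 24.75
tcp_pos: [0.5354, 0.1167, 0.1127]
eef_rot: [0.128, 0.731, 0.655, -0.142]
force: [-1.0, -0.2, 0.3]
grip_width: 0.442
finger_force: 70.4
```

```bash
python3 -c "
from h import *
go(bpt(55,-50,60),bd(),bpt(55,-50,15))"
```

```text
t 24.8 turn [ 0.1  0.  -0.1] | 0.1 then shift [-1.4 -0.1  7.5] (world [-1. -4. -6.] )
   next [-0. -0. 45.]
```

move_arm([
  {"jaw": 0.3,"tx": -1,"ty": 0,"tz": 20,"wx": 0,"wy": 0,"wz": 0},
  {"jaw": 0.3,"tx": 0,"ty": 0,"tz": 20,"wx": 0,"wy": 0,"wz": 0},
  {"jaw": 0.3,"tx": 0,"ty": 0,"tz": 8,"wx": 0,"wy": 0,"wz": 0},
  {"jaw": 0.3,"tx": 0,"ty": 0,"tz": 2,"wx": 0,"wy": 0,"wz": 0},
  {"jaw": 0.3,"tx": 0,"ty": 0,"tz": 1,"wx": 0,"wy": 0,"wz": 0},
])

```text
time_s: 25.25
tcp_pos: [0.5337, 0.0969, 0.0657]
eef_rot: [0.128, 0.731, 0.655, -0.141]
force: [0.2, 0.4, 0.2]
grip_width: 0.445
finger_force: 70.4
```

move_arm([
  {"jaw": 0.3,"tx": 0,"ty": 0,"tz": 2,"wx": 0,"wy": 0,"wz": 0},
  {"jaw": 0.3,"tx": 0,"ty": 0,"tz": 0,"wx": 0,"wy": 0,"wz": 0},
])

```text
time_s: 25.45
tcp_pos: [0.5334, 0.0958, 0.0635]
eef_rot: [0.128, 0.731, 0.655, -0.141]
force: [0.5, 1.3, 0.0]
grip_width: 0.445
finger_force: 70.6
```

```bash
cat >> h.py <<'E'
def where():
    s=status.get_state();R,o=board();print("t",round(s["time_s"],1),"board xyz",(R.inv().apply(np.array(s["tcp_pos"])-o)*1e3).round(1),"F uphill,y,normal",R.inv().apply(s["force"]).round(1),"grip",round(s["grip_width"],3))
E
python3 -c "
from h import *
where()"
```

```text
t 25.4 board xyz [ 54.7 -49.6  14. ] F uphill,y,normal [-1.2  0.3  0.5] grip 0.445
```

move_arm([
  {"jaw": 0.3,"tx": 0,"ty": 0,"tz": 1.5,"wx": 0,"wy": 0,"wz": 0},
  {"jaw": 0.3,"tx": 2,"ty": 0,"tz": 0,"wx": 0,"wy": 0,"wz": 0},
  {"jaw": 0.3,"tx": 2,"ty": 0,"tz": 0,"wx": 0,"wy": 0,"wz": 0},
  {"jaw": 0.3,"tx": 0,"ty": 0,"tz": 0,"wx": 0,"wy": 0,"wz": 0},
])

```text
time_s: 25.85
tcp_pos: [0.5345, 0.0986, 0.0621]
eef_rot: [0.129, 0.731, 0.655, -0.141]
force: [-0.8, 0.4, 12.6]
grip_width: 0.443
finger_force: 71.9
```

move_arm([
  {"jaw": 0.3,"tx": 2,"ty": 0,"tz": 0,"wx": 0,"wy": 0,"wz": 0},
  {"jaw": 0.3,"tx": 2,"ty": 0,"tz": 0,"wx": 0,"wy": 0,"wz": 0},
  {"jaw": 0.3,"tx": 0,"ty": 0,"tz": 0,"wx": 0,"wy": 0,"wz": 0},
])

```text
time_s: 26.15
tcp_pos: [0.5349, 0.1004, 0.0614]
eef_rot: [0.13, 0.731, 0.654, -0.143]
force: [-2.0, -3.5, 19.5]
grip_width: 0.442
finger_force: 72.2
```

```bash
python3 -c "
from h import *
where()"
```

```text
t 26.1 board xyz [ 49.5 -48.6  13.9] F uphill,y,normal [10.7 -1.6 16.7] grip 0.442
```

move_arm([
  {"jaw": 0.3,"tx": 1.5,"ty": 0,"tz": -1,"wx": 0,"wy": 0,"wz": 0},
  {"jaw": 0.3,"tx": 0,"ty": 0,"tz": 0,"wx": 0,"wy": 0,"wz": 0},
])

```text
time_s: 26.35
tcp_pos: [0.5348, 0.1005, 0.0614]
eef_rot: [0.131, 0.731, 0.654, -0.144]
force: [-1.7, -7.2, 16.2]
grip_width: 0.443
finger_force: 71.9
```

move_arm([
  {"jaw": 0.65,"tx": 0,"ty": 0,"tz": 0,"wx": 0,"wy": 0,"wz": 0},
  {"jaw": 0.65,"tx": 0,"ty": 0,"tz": 0,"wx": 0,"wy": 0,"wz": 0},
  {"jaw": 0.65,"tx": 0,"ty": 0,"tz": -10,"wx": 0,"wy": 0,"wz": 0},
  {"jaw": 0.65,"tx": 0,"ty": 0,"tz": -30,"wx": 0,"wy": 0,"wz": 0},
  {"jaw": 0.75,"tx": 0,"ty": 0,"tz": -40,"wx": 0,"wy": 0,"wz": 0},
])

```text
time_s: 26.85
tcp_pos: [0.5362, 0.1334, 0.133]
eef_rot: [0.127, 0.731, 0.655, -0.144]
force: [0.5, 0.1, 0.5]
grip_width: 0.751
finger_force: 0.0
```

move_arm([
  {"jaw": 0.75,"tx": 0,"ty": 0,"tz": -40,"wx": 0,"wy": 0,"wz": 0},
  {"jaw": 0.75,"tx": 0,"ty": 0,"tz": -20,"wx": 0,"wy": 0,"wz": 0},
  {"jaw": 0.75,"tx": 0,"ty": 0,"tz": 0,"wx": 0,"wy": 0,"wz": 0},
])

```text
time_s: 27.15
tcp_pos: [0.5405, 0.1593, 0.1921]
eef_rot: [0.128, 0.731, 0.656, -0.139]
force: [1.2, 0.2, -0.2]
grip_width: 0.749
finger_force: 0.0
```

```bash
python3 -c "
from h import *
go([.5087,.2557,.08],down(201.8),[.5087,.2557,.012]);print(status.get_state()['q'])
look()"
```

```text
t 27.1 turn [ -22.2   13.8 -116.3] | 119.2 then shift [ -6.3 101.4 112.1] (world [ -32.   96. -112.] )
   next [-0. -0. 68.]
[-0.11642675  0.54884924 -0.63373498  1.63877692  0.58154971  1.39169698
 -1.03657934]
[406.4 410.7] [47.1 40.6] 3.9
```

move_arm([
  {"jaw": 0.75,"tx": 0,"ty": 0,"tz": 0,"wx": -1.48,"wy": 0.92,"wz": -7.75},
  {"jaw": 0.75,"tx": 0,"ty": 0,"tz": 0,"wx": -1.48,"wy": 0.92,"wz": -7.75},
  {"jaw": 0.75,"tx": 0,"ty": 0,"tz": 0,"wx": -1.48,"wy": 0.92,"wz": -7.75},
  {"jaw": 0.75,"tx": 0,"ty": 0,"tz": 0,"wx": -1.48,"wy": 0.92,"wz": -7.75},
  {"jaw": 0.75,"tx": 0,"ty": 0,"tz": 0,"wx": -1.48,"wy": 0.92,"wz": -7.75},
])

```text
time_s: 27.7
tcp_pos: [0.5388, 0.1555, 0.1874]
eef_rot: [0.093, 0.465, 0.874, -0.106]
force: [-0.2, -0.5, 0.3]
grip_width: 0.749
finger_force: 0.0
```

move_arm([
  {"jaw": 0.75,"tx": 0,"ty": 0,"tz": 0,"wx": -1.48,"wy": 0.92,"wz": -7.75},
  {"jaw": 0.75,"tx": 0,"ty": 0,"tz": 0,"wx": -1.48,"wy": 0.92,"wz": -7.75},
  {"jaw": 0.75,"tx": 0,"ty": 0,"tz": 0,"wx": -1.48,"wy": 0.92,"wz": -7.75},
  {"jaw": 0.75,"tx": 0,"ty": 0,"tz": 0,"wx": -1.48,"wy": 0.92,"wz": -7.75},
  {"jaw": 0.75,"tx": 0,"ty": 0,"tz": 0,"wx": -1.48,"wy": 0.92,"wz": -7.75},
])

```text
time_s: 28.2
tcp_pos: [0.5387, 0.1553, 0.1875]
eef_rot: [0.047, 0.146, 0.986, -0.057]
force: [0.6, -0.4, -0.9]
grip_width: 0.75
finger_force: 0.0
```

move_arm([
  {"jaw": 0.75,"tx": 0,"ty": 0,"tz": 0,"wx": -1.48,"wy": 0.92,"wz": -7.75},
  {"jaw": 0.75,"tx": 0,"ty": 0,"tz": 0,"wx": -1.48,"wy": 0.92,"wz": -7.75},
  {"jaw": 0.75,"tx": 0,"ty": 0,"tz": 0,"wx": -1.48,"wy": 0.92,"wz": -7.75},
  {"jaw": 0.75,"tx": 0,"ty": 0,"tz": 0,"wx": -1.48,"wy": 0.92,"wz": -7.75},
  {"jaw": 0.75,"tx": 0,"ty": 0,"tz": 0,"wx": -1.48,"wy": 0.92,"wz": -7.75},
])

```text
time_s: 28.7
tcp_pos: [0.5389, 0.1552, 0.1875]
eef_rot: [-0.004, -0.19, 0.982, -0.001]
force: [0.2, 0.8, 0.2]
grip_width: 0.753
finger_force: 0.0
```

move_arm([
  {"jaw": 0.75,"tx": -2,"ty": 34,"tz": 30,"wx": 0,"wy": 0,"wz": 0},
  {"jaw": 0.75,"tx": -2,"ty": 34,"tz": 30,"wx": 0,"wy": 0,"wz": 0},
  {"jaw": 0.75,"tx": -2,"ty": 34,"tz": 35,"wx": 0,"wy": 0,"wz": 0},
  {"jaw": 0.75,"tx": 0,"ty": 0,"tz": 0,"wx": 0,"wy": 0,"wz": 0},
  {"jaw": 0.75,"tx": 0,"ty": 0,"tz": 0,"wx": 0,"wy": 0,"wz": 0},
])

```text
time_s: 29.2
tcp_pos: [0.5057, 0.2528, 0.0919]
eef_rot: [-0.004, -0.189, 0.982, -0.002]
force: [-0.1, -0.0, 1.1]
grip_width: 0.751
finger_force: 0.0
```

```bash
python3 -c "
from h import *
go([.5087,.2557,.06],down(201.8),[.5087,.2557,.012]);print(status.get_state()['q'])
look()"
```

```text
t 29.2 turn [-0.1 -0.5 -0.1] | 0.5 then shift [-3.9  1.6 31.9] (world [  3.   3. -32.] )
   next [-0. -0. 48.]
[ 0.19713268  0.74634303 -1.08387227  1.82292539  0.75348002  1.06540139
  0.76804465]
[399.3 257.5] [41.2 47.5] 78.0
[406.6 410.5] [47.2 40.7] 4.5
```

move_arm([
  {"jaw": 0.75,"tx": -2,"ty": 1,"tz": 25,"wx": 0,"wy": -0.5,"wz": 0},
  {"jaw": 0.75,"tx": -2,"ty": 0.5,"tz": 30,"wx": 0,"wy": 0,"wz": 0},
  {"jaw": 0.75,"tx": 0,"ty": 0,"tz": 20,"wx": 0,"wy": 0,"wz": 0},
  {"jaw": 0.75,"tx": 0,"ty": 0,"tz": 4,"wx": 0,"wy": 0,"wz": 0},
  {"jaw": 0.75,"tx": 0,"ty": 0,"tz": 0,"wx": 0,"wy": 0,"wz": 0},
])

```text
time_s: 29.75
tcp_pos: [0.5106, 0.2548, 0.0144]
eef_rot: [0.001, -0.187, 0.982, -0.001]
force: [-0.1, 0.1, 1.2]
grip_width: 0.748
finger_force: 0.0
```

move_arm([
  {"jaw": 0.3,"tx": 0,"ty": 0,"tz": 0,"wx": 0,"wy": 0,"wz": 0},
  {"jaw": 0.3,"tx": 0,"ty": 0,"tz": 0,"wx": 0,"wy": 0,"wz": 0},
  {"jaw": 0.3,"tx": 0,"ty": 0,"tz": 0,"wx": 0,"wy": 0,"wz": 0},
  {"jaw": 0.3,"tx": 0,"ty": 0,"tz": 0,"wx": 0,"wy": 0,"wz": 0},
])

```text
time_s: 30.15
tcp_pos: [0.5111, 0.256, 0.0161]
eef_rot: [0.003, -0.187, 0.982, -0.0]
force: [-0.6, -1.5, 6.8]
grip_width: 0.447
finger_force: 70.9
```

move_arm([
  {"jaw": 0.3,"tx": 0,"ty": 0,"tz": -15,"wx": 0,"wy": 0,"wz": 0},
  {"jaw": 0.3,"tx": 0,"ty": 0,"tz": -35,"wx": 0,"wy": 0,"wz": 0},
  {"jaw": 0.3,"tx": 0,"ty": 0,"tz": -40,"wx": 0,"wy": 0,"wz": 0},
  {"jaw": 0.3,"tx": 0,"ty": 0,"tz": -40,"wx": 0,"wy": 0,"wz": 0},
  {"jaw": 0.3,"tx": 0,"ty": 0,"tz": -40,"wx": 0,"wy": 0,"wz": 0},
])

```text
time_s: 30.65
tcp_pos: [0.5093, 0.2558, 0.1873]
eef_rot: [0.002, -0.188, 0.982, -0.001]
force: [1.0, -1.2, -0.5]
grip_width: 0.445
finger_force: 70.5
```

```bash
python3 -c "
from h import *
x=111+32+5
go(bpt(x,0,60),bd(),bpt(x,0,15))"
```

```text
t 30.6 turn [ 22.7 -13.4 116.1] | 119.1 then shift [-192.    90.8  127.4] (world [  66. -234.  -46.] )
   next [-0. -0. 45.]
```

move_arm([
  {"jaw": 0.3,"tx": 0,"ty": 0,"tz": 0,"wx": 1.51,"wy": -0.89,"wz": 7.74},
  {"jaw": 0.3,"tx": 0,"ty": 0,"tz": 0,"wx": 1.51,"wy": -0.89,"wz": 7.74},
  {"jaw": 0.3,"tx": 0,"ty": 0,"tz": 0,"wx": 1.51,"wy": -0.89,"wz": 7.74},
  {"jaw": 0.3,"tx": 0,"ty": 0,"tz": 0,"wx": 1.51,"wy": -0.89,"wz": 7.74},
  {"jaw": 0.3,"tx": 0,"ty": 0,"tz": 0,"wx": 1.51,"wy": -0.89,"wz": 7.74},
])

```text
time_s: 31.15
tcp_pos: [0.5094, 0.2558, 0.186]
eef_rot: [0.052, 0.152, 0.985, -0.056]
force: [-1.1, 0.2, -1.0]
grip_width: 0.446
finger_force: 70.5
```

move_arm([
  {"jaw": 0.3,"tx": 0,"ty": 0,"tz": 0,"wx": 1.51,"wy": -0.89,"wz": 7.74},
  {"jaw": 0.3,"tx": 0,"ty": 0,"tz": 0,"wx": 1.51,"wy": -0.89,"wz": 7.74},
  {"jaw": 0.3,"tx": 0,"ty": 0,"tz": 0,"wx": 1.51,"wy": -0.89,"wz": 7.74},
  {"jaw": 0.3,"tx": 0,"ty": 0,"tz": 0,"wx": 1.51,"wy": -0.89,"wz": 7.74},
  {"jaw": 0.3,"tx": 0,"ty": 0,"tz": 0,"wx": 1.51,"wy": -0.89,"wz": 7.74},
])

```text
time_s: 31.65
tcp_pos: [0.5092, 0.2562, 0.1859]
eef_rot: [0.095, 0.47, 0.871, -0.105]
force: [-0.2, -1.3, -0.8]
grip_width: 0.446
finger_force: 70.5
```

move_arm([
  {"jaw": 0.3,"tx": 0,"ty": 0,"tz": 0,"wx": 1.51,"wy": -0.89,"wz": 7.74},
  {"jaw": 0.3,"tx": 0,"ty": 0,"tz": 0,"wx": 1.51,"wy": -0.89,"wz": 7.74},
  {"jaw": 0.3,"tx": 0,"ty": 0,"tz": 0,"wx": 1.51,"wy": -0.89,"wz": 7.74},
  {"jaw": 0.3,"tx": 0,"ty": 0,"tz": 0,"wx": 1.51,"wy": -0.89,"wz": 7.74},
  {"jaw": 0.3,"tx": 0,"ty": 0,"tz": 0,"wx": 1.51,"wy": -0.89,"wz": 7.74},
])

```text
time_s: 32.15
tcp_pos: [0.5092, 0.2564, 0.1857]
eef_rot: [0.127, 0.732, 0.654, -0.142]
force: [0.6, -0.3, 0.3]
grip_width: 0.446
finger_force: 70.5
```

move_arm([
  {"jaw": 0.3,"tx": -32,"ty": 15,"tz": 5,"wx": 0,"wy": 0,"wz": 0},
  {"jaw": 0.3,"tx": -32,"ty": 15,"tz": 5,"wx": 0,"wy": 0,"wz": 0},
  {"jaw": 0.3,"tx": -32,"ty": 15,"tz": 5,"wx": 0,"wy": 0,"wz": 0},
  {"jaw": 0.3,"tx": -32,"ty": 15,"tz": 5,"wx": 0,"wy": 0,"wz": 0},
  {"jaw": 0.3,"tx": -32,"ty": 15,"tz": 10,"wx": 0,"wy": 0,"wz": 0},
])

```text
time_s: 32.65
tcp_pos: [0.5673, 0.0885, 0.2184]
eef_rot: [0.127, 0.731, 0.656, -0.141]
force: [1.5, 0.1, -1.1]
grip_width: 0.444
finger_force: 70.5
```

move_arm([
  {"jaw": 0.3,"tx": -32,"ty": 15,"tz": 10,"wx": 0,"wy": 0,"wz": 0},
  {"jaw": 0.3,"tx": 0,"ty": 0,"tz": 40,"wx": 0,"wy": 0,"wz": 0},
  {"jaw": 0.3,"tx": 0,"ty": 0,"tz": 40,"wx": 0,"wy": 0,"wz": 0},
  {"jaw": 0.3,"tx": 0,"ty": 0,"tz": 0,"wx": 0,"wy": 0,"wz": 0},
  {"jaw": 0.3,"tx": 0,"ty": 0,"tz": 0,"wx": 0,"wy": 0,"wz": 0},
])

```text
time_s: 33.15
tcp_pos: [0.575, 0.025, 0.1461]
eef_rot: [0.127, 0.731, 0.656, -0.142]
force: [0.5, 0.9, -0.3]
grip_width: 0.443
finger_force: 70.5
```

```bash
python3 -c "
from h import *
x=111+32+5
go(bpt(x,0,60),bd(),bpt(x,0,15));where()"
```

```text
t 33.1 turn [-0.1 -0.1  0. ] | 0.1 then shift [-1.3  0.6  5.9] (world [ 0. -3. -5.] )
   next [-0. -0. 45.]
t 33.1 board xyz [146.7  -0.6  65.9] F uphill,y,normal [-1.   0.4  0. ] grip 0.443
```

move_arm([
  {"jaw": 0.3,"tx": -1,"ty": 0,"tz": 20,"wx": 0,"wy": 0,"wz": 0},
  {"jaw": 0.3,"tx": 0,"ty": 0,"tz": 20,"wx": 0,"wy": 0,"wz": 0},
  {"jaw": 0.3,"tx": 0,"ty": 0,"tz": 8,"wx": 0,"wy": 0,"wz": 0},
  {"jaw": 0.3,"tx": 0,"ty": 0,"tz": 3,"wx": 0,"wy": 0,"wz": 0},
  {"jaw": 0.3,"tx": 0,"ty": 0,"tz": 1,"wx": 0,"wy": 0,"wz": 0},
])

```text
time_s: 33.65
tcp_pos: [0.5736, 0.005, 0.0982]
eef_rot: [0.127, 0.731, 0.656, -0.141]
force: [-0.0, -0.1, -0.6]
grip_width: 0.445
finger_force: 70.6
```

move_arm([
  {"jaw": 0.3,"tx": 0,"ty": 0,"tz": 1.5,"wx": 0,"wy": 0,"wz": 0},
  {"jaw": 0.3,"tx": 0,"ty": 0,"tz": 0,"wx": 0,"wy": 0,"wz": 0},
])

```text
time_s: 33.85
tcp_pos: [0.5736, 0.0047, 0.0971]
eef_rot: [0.127, 0.731, 0.656, -0.141]
force: [-0.4, 1.6, 5.0]
grip_width: 0.449
finger_force: 71.1
```

move_arm([
  {"jaw": 0.3,"tx": 2,"ty": 0,"tz": 0,"wx": 0,"wy": 0,"wz": 0},
  {"jaw": 0.3,"tx": 2,"ty": 0,"tz": 0,"wx": 0,"wy": 0,"wz": 0},
  {"jaw": 0.3,"tx": 0,"ty": 0,"tz": 0,"wx": 0,"wy": 0,"wz": 0},
])

```text
time_s: 34.15
tcp_pos: [0.5743, 0.0077, 0.0959]
eef_rot: [0.128, 0.731, 0.655, -0.141]
force: [-0.4, 0.0, 6.8]
grip_width: 0.445
finger_force: 71.3
```

```bash
python3 -c "
from h import *
where()"
```

```text
t 34.1 board xyz [144.    0.5  12.9] F uphill,y,normal [ 2.6 -0.4  6.3] grip 0.445
```

move_arm([
  {"jaw": 0.3,"tx": 2,"ty": 0,"tz": 0,"wx": 0,"wy": 0,"wz": 0},
  {"jaw": 0.3,"tx": 1,"ty": 0,"tz": 0,"wx": 0,"wy": 0,"wz": 0},
  {"jaw": 0.3,"tx": 0,"ty": 0,"tz": 0,"wx": 0,"wy": 0,"wz": 0},
])

```text
time_s: 34.45
tcp_pos: [0.5745, 0.0087, 0.0955]
eef_rot: [0.129, 0.731, 0.655, -0.142]
force: [-0.5, -2.3, 11.0]
grip_width: 0.445
finger_force: 71.7
```

move_arm([
  {"jaw": 0.3,"tx": 1.5,"ty": 0,"tz": 0,"wx": 0,"wy": 0,"wz": 0},
  {"jaw": 0.3,"tx": 0,"ty": 0,"tz": 0,"wx": 0,"wy": 0,"wz": 0},
])

```text
time_s: 34.65
tcp_pos: [0.5745, 0.0087, 0.0954]
eef_rot: [0.129, 0.731, 0.654, -0.143]
force: [-2.9, -4.5, 14.9]
grip_width: 0.443
finger_force: 71.9
```

```bash
python3 -c "
from h import *
where()"
```

```text
t 34.6 board xyz [142.8   0.6  12.8] F uphill,y,normal [10.  -2.4 12. ] grip 0.443
```

move_arm([
  {"jaw": 0.65,"tx": 0,"ty": 0,"tz": 0,"wx": 0,"wy": 0,"wz": 0},
  {"jaw": 0.65,"tx": 0,"ty": 0,"tz": 0,"wx": 0,"wy": 0,"wz": 0},
  {"jaw": 0.65,"tx": 0,"ty": 0,"tz": -10,"wx": 0,"wy": 0,"wz": 0},
  {"jaw": 0.65,"tx": 0,"ty": 0,"tz": -30,"wx": 0,"wy": 0,"wz": 0},
  {"jaw": 0.75,"tx": 0,"ty": 0,"tz": -40,"wx": 0,"wy": 0,"wz": 0},
])

```text
time_s: 35.15
tcp_pos: [0.5759, 0.0409, 0.1665]
eef_rot: [0.126, 0.731, 0.655, -0.143]
force: [0.8, 0.8, 0.8]
grip_width: 0.751
finger_force: 0.0
```

move_arm([
  {"jaw": 0.75,"tx": 0,"ty": 0,"tz": -40,"wx": 0,"wy": 0,"wz": 0},
  {"jaw": 0.75,"tx": 0,"ty": 0,"tz": 0,"wx": 0,"wy": 0,"wz": 0},
])

```text
time_s: 35.35
tcp_pos: [0.5808, 0.0605, 0.2093]
eef_rot: [0.128, 0.73, 0.657, -0.137]
force: [0.3, 0.4, -0.1]
grip_width: 0.749
finger_force: 0.0
```

```bash
python3 -c "
from h import *
go([.3993,.2575,.08],down(168),[.3993,.2575,.013])
look()"
```

```text
t 35.4 turn [-15.5  17.9 -83. ] | 86.3 then shift [218.5 155.  129.3] (world [-181.  197. -129.] )
   next [-0. -0. 67.]
[399.1 257.4] [41.3 47.5] 79.0
[406.5 410.5] [46.9 40.8] 4.5
```

move_arm([
  {"jaw": 0.75,"tx": 0,"ty": 0,"tz": 0,"wx": -1.41,"wy": 1.63,"wz": -7.55},
  {"jaw": 0.75,"tx": 0,"ty": 0,"tz": 0,"wx": -1.41,"wy": 1.63,"wz": -7.55},
  {"jaw": 0.75,"tx": 0,"ty": 0,"tz": 0,"wx": -1.41,"wy": 1.63,"wz": -7.55},
  {"jaw": 0.75,"tx": 0,"ty": 0,"tz": 0,"wx": -1.41,"wy": 1.63,"wz": -7.55},
  {"jaw": 0.75,"tx": 0,"ty": 0,"tz": 0,"wx": -1.41,"wy": 1.63,"wz": -7.55},
])

```text
time_s: 35.9
tcp_pos: [0.5778, 0.0557, 0.2029]
eef_rot: [0.071, 0.476, 0.872, -0.084]
force: [-0.4, -0.1, 0.1]
grip_width: 0.753
finger_force: 0.0
```

move_arm([
  {"jaw": 0.75,"tx": 0,"ty": 0,"tz": 0,"wx": -1.41,"wy": 1.63,"wz": -7.55},
  {"jaw": 0.75,"tx": 0,"ty": 0,"tz": 0,"wx": -1.41,"wy": 1.63,"wz": -7.55},
  {"jaw": 0.75,"tx": 0,"ty": 0,"tz": 0,"wx": -1.41,"wy": 1.63,"wz": -7.55},
  {"jaw": 0.75,"tx": 0,"ty": 0,"tz": 0,"wx": -1.41,"wy": 1.63,"wz": -7.55},
  {"jaw": 0.75,"tx": 0,"ty": 0,"tz": 0,"wx": -1.41,"wy": 1.63,"wz": -7.55},
])

```text
time_s: 36.4
tcp_pos: [0.5778, 0.0554, 0.203]
eef_rot: [0.008, 0.169, 0.986, -0.016]
force: [0.4, -0.4, -1.2]
grip_width: 0.749
finger_force: 0.0
```

move_arm([
  {"jaw": 0.75,"tx": 0,"ty": 0,"tz": 0,"wx": -1.41,"wy": 1.63,"wz": -7.55},
  {"jaw": 0.75,"tx": 36,"ty": 26,"tz": 5,"wx": 0,"wy": 0,"wz": 0},
  {"jaw": 0.75,"tx": 36,"ty": 26,"tz": 5,"wx": 0,"wy": 0,"wz": 0},
  {"jaw": 0.75,"tx": 36,"ty": 26,"tz": 5,"wx": 0,"wy": 0,"wz": 0},
  {"jaw": 0.75,"tx": 36,"ty": 26,"tz": 20,"wx": 0,"wy": 0,"wz": 0},
])

```text
time_s: 36.9
tcp_pos: [0.4587, 0.1888, 0.1695]
eef_rot: [-0.003, 0.107, 0.994, -0.002]
force: [0.3, 0.9, 0.1]
grip_width: 0.753
finger_force: 0.0
```

move_arm([
  {"jaw": 0.75,"tx": 36,"ty": 26,"tz": 30,"wx": 0,"wy": 0,"wz": 0},
  {"jaw": 0.75,"tx": 36,"ty": 26,"tz": 30,"wx": 0,"wy": 0,"wz": 0},
  {"jaw": 0.75,"tx": 0,"ty": 0,"tz": 30,"wx": 0,"wy": 0,"wz": 0},
  {"jaw": 0.75,"tx": 0,"ty": 0,"tz": 0,"wx": 0,"wy": 0,"wz": 0},
  {"jaw": 0.75,"tx": 0,"ty": 0,"tz": 0,"wx": 0,"wy": 0,"wz": 0},
])

```text
time_s: 37.4
tcp_pos: [0.403, 0.2484, 0.0833]
eef_rot: [-0.005, 0.106, 0.994, -0.003]
force: [0.4, 0.9, 0.1]
grip_width: 0.754
finger_force: 0.0
```

```bash
python3 -c "
from h import *
go([.3993,.2575,.013],down(168));print(status.get_state()['q'])"
```

```text
t 37.4 turn [-0.4 -0.5 -0.2] | 0.7 then shift [ 5.6  8.1 70.3] (world [ -4.   9. -70.] )
[ 0.07056906  0.52995966 -0.91803465  2.04948809  0.56113416  0.84569361
  0.1830682 ]
```

move_arm([
  {"jaw": 0.75,"tx": 3,"ty": 4,"tz": 20,"wx": -0.4,"wy": -0.5,"wz": 0},
  {"jaw": 0.75,"tx": 2,"ty": 4,"tz": 25,"wx": 0,"wy": 0,"wz": 0},
  {"jaw": 0.75,"tx": 0,"ty": 0,"tz": 20,"wx": 0,"wy": 0,"wz": 0},
  {"jaw": 0.75,"tx": 0,"ty": 0,"tz": 5,"wx": 0,"wy": 0,"wz": 0},
  {"jaw": 0.75,"tx": 0,"ty": 0,"tz": 0,"wx": 0,"wy": 0,"wz": 0},
])

```text
time_s: 37.9
tcp_pos: [0.4008, 0.2573, 0.0139]
eef_rot: [0.001, 0.107, 0.994, 0.0]
force: [-0.8, -0.4, 0.4]
grip_width: 0.755
finger_force: 0.0
```

```bash
python3 -c "
from h import *
go([.3993,.2575,.013],down(168))"
```

```text
t 37.9 turn [ 0.   0.1 -0.3] | 0.3 then shift [ 1.5 -0.1  0.9] (world [-1.  0. -1.] )
```

move_arm([
  {"jaw": 0.3,"tx": 1.5,"ty": 0,"tz": 0,"wx": 0,"wy": 0,"wz": 0},
  {"jaw": 0.3,"tx": 0,"ty": 0,"tz": 0,"wx": 0,"wy": 0,"wz": 0},
  {"jaw": 0.3,"tx": 0,"ty": 0,"tz": 0,"wx": 0,"wy": 0,"wz": 0},
  {"jaw": 0.3,"tx": 0,"ty": 0,"tz": 0,"wx": 0,"wy": 0,"wz": 0},
])

```text
time_s: 38.3
tcp_pos: [0.3992, 0.2583, 0.0149]
eef_rot: [0.002, 0.106, 0.994, 0.001]
force: [-1.6, -2.1, 8.7]
grip_width: 0.447
finger_force: 70.2
```

move_arm([
  {"jaw": 0.3,"tx": 0,"ty": 0,"tz": -15,"wx": 0,"wy": 0,"wz": 0},
  {"jaw": 0.3,"tx": 0,"ty": 0,"tz": -40,"wx": 0,"wy": 0,"wz": 0},
  {"jaw": 0.3,"tx": 0,"ty": 0,"tz": -45,"wx": 0,"wy": 0,"wz": 0},
  {"jaw": 0.3,"tx": 0,"ty": 0,"tz": -45,"wx": 0,"wy": 0,"wz": 0},
  {"jaw": 0.3,"tx": 0,"ty": 0,"tz": -45,"wx": 0,"wy": 0,"wz": 0},
])

```text
time_s: 38.8
tcp_pos: [0.3978, 0.2579, 0.2059]
eef_rot: [0.001, 0.106, 0.994, 0.0]
force: [1.0, -0.4, -0.6]
grip_width: 0.448
finger_force: 70.8
```

```bash
python3 -c "
from h import *
x=196+24+5
go(bpt(x,50,60),bd(),bpt(x,50,15))"
```

```text
t 38.8 turn [ 16.2 -17.9  82.9] | 86.3 then shift [-252.8  251.9  140.9] (world [ 219. -313.  -36.] )
   next [-0. -0. 45.]
```

move_arm([
  {"jaw": 0.3,"tx": 0,"ty": 0,"tz": 0,"wx": 1.47,"wy": -1.63,"wz": 7.54},
  {"jaw": 0.3,"tx": 0,"ty": 0,"tz": 0,"wx": 1.47,"wy": -1.63,"wz": 7.54},
  {"jaw": 0.3,"tx": 0,"ty": 0,"tz": 0,"wx": 1.47,"wy": -1.63,"wz": 7.54},
  {"jaw": 0.3,"tx": 0,"ty": 0,"tz": 0,"wx": 1.47,"wy": -1.63,"wz": 7.54},
  {"jaw": 0.3,"tx": 0,"ty": 0,"tz": 0,"wx": 1.47,"wy": -1.63,"wz": 7.54},
])

```text
time_s: 39.3
tcp_pos: [0.3981, 0.2579, 0.2045]
eef_rot: [0.064, 0.423, 0.901, -0.069]
force: [0.5, -0.2, -0.2]
grip_width: 0.451
finger_force: 70.9
```

move_arm([
  {"jaw": 0.3,"tx": 0,"ty": 0,"tz": 0,"wx": 1.47,"wy": -1.63,"wz": 7.54},
  {"jaw": 0.3,"tx": 0,"ty": 0,"tz": 0,"wx": 1.47,"wy": -1.63,"wz": 7.54},
  {"jaw": 0.3,"tx": 0,"ty": 0,"tz": 0,"wx": 1.47,"wy": -1.63,"wz": 7.54},
  {"jaw": 0.3,"tx": 0,"ty": 0,"tz": 0,"wx": 1.47,"wy": -1.63,"wz": 7.54},
  {"jaw": 0.3,"tx": 0,"ty": 0,"tz": 0,"wx": 1.47,"wy": -1.63,"wz": 7.54},
])

```text
time_s: 39.8
tcp_pos: [0.398, 0.2583, 0.2043]
eef_rot: [0.119, 0.688, 0.704, -0.131]
force: [0.5, -0.4, 0.1]
grip_width: 0.442
finger_force: 70.9
```

move_arm([
  {"jaw": 0.3,"tx": 0,"ty": 0,"tz": 0,"wx": 1.47,"wy": -1.63,"wz": 7.54},
  {"jaw": 0.3,"tx": -31.6,"ty": 31.5,"tz": 5,"wx": 0,"wy": 0,"wz": 0},
  {"jaw": 0.3,"tx": -31.6,"ty": 31.5,"tz": 5,"wx": 0,"wy": 0,"wz": 0},
  {"jaw": 0.3,"tx": -31.6,"ty": 31.5,"tz": 5,"wx": 0,"wy": 0,"wz": 0},
  {"jaw": 0.3,"tx": -31.6,"ty": 31.5,"tz": 5,"wx": 0,"wy": 0,"wz": 0},
])

```text
time_s: 40.3
tcp_pos: [0.5106, 0.1191, 0.2336]
eef_rot: [0.128, 0.731, 0.655, -0.141]
force: [0.1, 0.7, 0.3]
grip_width: 0.447
finger_force: 70.9
```

move_arm([
  {"jaw": 0.3,"tx": -31.6,"ty": 31.5,"tz": 5,"wx": 0,"wy": 0,"wz": 0},
  {"jaw": 0.3,"tx": -31.6,"ty": 31.5,"tz": 5,"wx": 0,"wy": 0,"wz": 0},
  {"jaw": 0.3,"tx": -31.6,"ty": 31.5,"tz": 5,"wx": 0,"wy": 0,"wz": 0},
  {"jaw": 0.3,"tx": -31.6,"ty": 31.5,"tz": 5,"wx": 0,"wy": 0,"wz": 0},
  {"jaw": 0.3,"tx": 0,"ty": 0,"tz": 40,"wx": 0,"wy": 0,"wz": 0},
])

```text
time_s: 40.8
tcp_pos: [0.6254, -0.0367, 0.2301]
eef_rot: [0.132, 0.734, 0.652, -0.138]
force: [0.6, 0.5, -1.2]
grip_width: 0.447
finger_force: 70.9
```

move_arm([
  {"jaw": 0.3,"tx": 0,"ty": 0,"tz": 40,"wx": 0,"wy": 0,"wz": 0},
  {"jaw": 0.3,"tx": 0,"ty": 0,"tz": 15,"wx": 0,"wy": 0,"wz": 0},
  {"jaw": 0.3,"tx": 0,"ty": 0,"tz": 0,"wx": 0,"wy": 0,"wz": 0},
  {"jaw": 0.3,"tx": 0,"ty": 0,"tz": 0,"wx": 0,"wy": 0,"wz": 0},
])

```text
time_s: 41.2
tcp_pos: [0.6184, -0.0516, 0.1749]
eef_rot: [0.128, 0.731, 0.655, -0.141]
force: [0.3, 0.0, -0.4]
grip_width: 0.446
finger_force: 70.9
```

```bash
python3 -c "
from h import *
x=196+24+5
go(bpt(x,50,60),bd(),bpt(x,50,13));where()"
```

```text
t 41.2 turn [ 0.1 -0.  -0.1] | 0.1 then shift [-1.3 -0.8  5.9] (world [-1. -3. -5.] )
   next [-0.  0. 47.]
t 41.2 board xyz [223.7  50.8  65.9] F uphill,y,normal [-0.2  0.3 -0.4] grip 0.446
```

move_arm([
  {"jaw": 0.3,"tx": -1,"ty": 0,"tz": 20,"wx": 0,"wy": 0,"wz": 0},
  {"jaw": 0.3,"tx": 0,"ty": 0,"tz": 20,"wx": 0,"wy": 0,"wz": 0},
  {"jaw": 0.3,"tx": 0,"ty": 0,"tz": 8,"wx": 0,"wy": 0,"wz": 0},
  {"jaw": 0.3,"tx": 0,"ty": 0,"tz": 3,"wx": 0,"wy": 0,"wz": 0},
  {"jaw": 0.3,"tx": 0,"ty": 0,"tz": 1,"wx": 0,"wy": 0,"wz": 0},
])

```text
time_s: 41.7
tcp_pos: [0.6163, -0.0722, 0.1266]
eef_rot: [0.128, 0.731, 0.655, -0.141]
force: [-0.8, 0.2, 0.9]
grip_width: 0.447
finger_force: 70.9
```

move_arm([
  {"jaw": 0.3,"tx": 0,"ty": 0,"tz": 2,"wx": 0,"wy": 0,"wz": 0},
  {"jaw": 0.3,"tx": 0,"ty": 0,"tz": 0,"wx": 0,"wy": 0,"wz": 0},
])

```text
time_s: 41.9
tcp_pos: [0.6164, -0.0728, 0.1251]
eef_rot: [0.128, 0.731, 0.655, -0.141]
force: [-0.9, 1.8, 4.3]
grip_width: 0.444
finger_force: 71.4
```

```bash
python3 -c "
from h import *
where()"
```

```text
t 41.9 board xyz [224.8  51.1  11.7] F uphill,y,normal [ 0.1 -1.1  4.6] grip 0.444
```

Touching the board; slide down to the cleat.

move_arm([
  {"jaw": 0.3,"tx": 2,"ty": 0,"tz": 0,"wx": 0,"wy": 0,"wz": 0},
  {"jaw": 0.3,"tx": 2,"ty": 0,"tz": 0,"wx": 0,"wy": 0,"wz": 0},
  {"jaw": 0.3,"tx": 2,"ty": 0,"tz": 0,"wx": 0,"wy": 0,"wz": 0},
  {"jaw": 0.3,"tx": 0,"ty": 0,"tz": 0,"wx": 0,"wy": 0,"wz": 0},
])

```text
time_s: 42.3
tcp_pos: [0.6173, -0.0679, 0.1231]
eef_rot: [0.129, 0.731, 0.655, -0.141]
force: [0.2, 0.3, 6.6]
grip_width: 0.447
finger_force: 71.6
```

move_arm([
  {"jaw": 0.3,"tx": 1.5,"ty": 0,"tz": 0,"wx": 0,"wy": 0,"wz": 0},
  {"jaw": 0.3,"tx": 0,"ty": 0,"tz": 0,"wx": 0,"wy": 0,"wz": 0},
])

```text
time_s: 42.5
tcp_pos: [0.6175, -0.0667, 0.1226]
eef_rot: [0.129, 0.731, 0.655, -0.141]
force: [0.2, -0.4, 6.3]
grip_width: 0.443
finger_force: 71.6
```

```bash
python3 -c "
from h import *
where()"
```

```text
t 42.5 board xyz [218.2  51.5  11.7] F uphill,y,normal [2.7 0.3 5.7] grip 0.443
```

move_arm([
  {"jaw": 0.3,"tx": 2,"ty": 0,"tz": 0,"wx": 0,"wy": 0,"wz": 0},
  {"jaw": 0.3,"tx": 0,"ty": 0,"tz": 0,"wx": 0,"wy": 0,"wz": 0},
])

```text
time_s: 42.7
tcp_pos: [0.6176, -0.0658, 0.1223]
eef_rot: [0.13, 0.731, 0.655, -0.142]
force: [-0.6, -2.5, 8.5]
grip_width: 0.446
finger_force: 71.8
```

move_arm([
  {"jaw": 0.3,"tx": 1.5,"ty": 0,"tz": 0,"wx": 0,"wy": 0,"wz": 0},
  {"jaw": 0.3,"tx": 0,"ty": 0,"tz": 0,"wx": 0,"wy": 0,"wz": 0},
])

```text
time_s: 42.9
tcp_pos: [0.6176, -0.0658, 0.1222]
eef_rot: [0.13, 0.731, 0.654, -0.142]
force: [-0.9, -4.3, 11.6]
grip_width: 0.445
finger_force: 72.0
```

```bash
python3 -c "
from h import *
where()"
```

```text
t 42.9 board xyz [217.2  51.5  11.7] F uphill,y,normal [ 8.4 -0.5  9.2] grip 0.445
```

move_arm([
  {"jaw": 0.65,"tx": 0,"ty": 0,"tz": 0,"wx": 0,"wy": 0,"wz": 0},
  {"jaw": 0.65,"tx": 0,"ty": 0,"tz": 0,"wx": 0,"wy": 0,"wz": 0},
  {"jaw": 0.65,"tx": 0,"ty": 0,"tz": -10,"wx": 0,"wy": 0,"wz": 0},
  {"jaw": 0.65,"tx": 0,"ty": 0,"tz": -30,"wx": 0,"wy": 0,"wz": 0},
  {"jaw": 0.75,"tx": 0,"ty": 0,"tz": -40,"wx": 0,"wy": 0,"wz": 0},
])

```text
time_s: 43.4
tcp_pos: [0.6187, -0.034, 0.1933]
eef_rot: [0.127, 0.731, 0.655, -0.143]
force: [0.7, 1.0, 0.7]
grip_width: 0.75
finger_force: 0.0
```

move_arm([
  {"jaw": 0.75,"tx": 0,"ty": 0,"tz": -20,"wx": 0,"wy": 0,"wz": 0},
  {"jaw": 0.75,"tx": 0,"ty": 0,"tz": 0,"wx": 0,"wy": 0,"wz": 0},
])

```text
time_s: 43.6
tcp_pos: [0.6223, -0.0235, 0.2159]
eef_rot: [0.129, 0.731, 0.656, -0.139]
force: [-0.2, -0.1, -0.6]
grip_width: 0.749
finger_force: 0.0
```

```bash
python3 -c "
from h import *
go([.4065,.4105,.2],down(184.5),[.4065,.4105,.014])
look()"
```

```text
t 43.6 turn [-18.9  16.2 -99.3] | 102.4 then shift [181.1 449.6  15.9] (world [-216.  434.  -16.] )
   next [  0.  -0. 186.]
[406.5 410.5] [46.9 40.8] 4.5
```

move_arm([
  {"jaw": 0.75,"tx": 0,"ty": 0,"tz": 0,"wx": -1.45,"wy": 1.25,"wz": -7.64},
  {"jaw": 0.75,"tx": 0,"ty": 0,"tz": 0,"wx": -1.45,"wy": 1.25,"wz": -7.64},
  {"jaw": 0.75,"tx": 0,"ty": 0,"tz": 0,"wx": -1.45,"wy": 1.25,"wz": -7.64},
  {"jaw": 0.75,"tx": 0,"ty": 0,"tz": 0,"wx": -1.45,"wy": 1.25,"wz": -7.64},
  {"jaw": 0.75,"tx": 0,"ty": 0,"tz": 0,"wx": -1.45,"wy": 1.25,"wz": -7.64},
])

```text
time_s: 44.15
tcp_pos: [0.6198, -0.0268, 0.211]
eef_rot: [0.083, 0.471, 0.873, -0.096]
force: [-0.1, 0.4, -0.7]
grip_width: 0.752
finger_force: 0.0
```

move_arm([
  {"jaw": 0.75,"tx": 0,"ty": 0,"tz": 0,"wx": -1.45,"wy": 1.25,"wz": -7.64},
  {"jaw": 0.75,"tx": 0,"ty": 0,"tz": 0,"wx": -1.45,"wy": 1.25,"wz": -7.64},
  {"jaw": 0.75,"tx": 0,"ty": 0,"tz": 0,"wx": -1.45,"wy": 1.25,"wz": -7.64},
  {"jaw": 0.75,"tx": 0,"ty": 0,"tz": 0,"wx": -1.45,"wy": 1.25,"wz": -7.64},
  {"jaw": 0.75,"tx": 0,"ty": 0,"tz": 0,"wx": -1.45,"wy": 1.25,"wz": -7.64},
])

```text
time_s: 44.65
tcp_pos: [0.6198, -0.027, 0.2111]
eef_rot: [0.03, 0.159, 0.986, -0.038]
force: [0.6, 0.1, -0.2]
grip_width: 0.751
finger_force: 0.0
```

move_arm([
  {"jaw": 0.75,"tx": 0,"ty": 0,"tz": 0,"wx": -1.45,"wy": 1.25,"wz": -7.64},
  {"jaw": 0.75,"tx": 0,"ty": 0,"tz": 0,"wx": -1.45,"wy": 1.25,"wz": -7.64},
  {"jaw": 0.75,"tx": 0,"ty": 0,"tz": 0,"wx": -1.45,"wy": 1.25,"wz": -7.64},
  {"jaw": 0.75,"tx": 16.5,"ty": 41,"tz": 0,"wx": 0,"wy": 0,"wz": 0},
  {"jaw": 0.75,"tx": 16.5,"ty": 41,"tz": 0,"wx": 0,"wy": 0,"wz": 0},
])

```text
time_s: 45.15
tcp_pos: [0.5808, 0.0516, 0.2103]
eef_rot: [-0.005, -0.036, 0.999, -0.001]
force: [0.9, 2.0, 0.5]
grip_width: 0.752
finger_force: 0.0
```

move_arm([
  {"jaw": 0.75,"tx": 16.5,"ty": 41,"tz": 0,"wx": 0,"wy": 0,"wz": 0},
  {"jaw": 0.75,"tx": 16.5,"ty": 41,"tz": 0,"wx": 0,"wy": 0,"wz": 0},
  {"jaw": 0.75,"tx": 16.5,"ty": 41,"tz": 0,"wx": 0,"wy": 0,"wz": 0},
  {"jaw": 0.75,"tx": 16.5,"ty": 41,"tz": 0,"wx": 0,"wy": 0,"wz": 0},
  {"jaw": 0.75,"tx": 16.5,"ty": 41,"tz": 0,"wx": 0,"wy": 0,"wz": 0},
])

```text
time_s: 45.65
tcp_pos: [0.4824, 0.2515, 0.2113]
eef_rot: [-0.004, -0.038, 0.999, -0.002]
force: [0.5, 0.5, 0.3]
grip_width: 0.75
finger_force: 0.0
```

move_arm([
  {"jaw": 0.75,"tx": 16.5,"ty": 41,"tz": 0,"wx": 0,"wy": 0,"wz": 0},
  {"jaw": 0.75,"tx": 16.5,"ty": 41,"tz": 0,"wx": 0,"wy": 0,"wz": 0},
  {"jaw": 0.75,"tx": 16.5,"ty": 41,"tz": 0,"wx": 0,"wy": 0,"wz": 0},
  {"jaw": 0.75,"tx": 16.5,"ty": 41,"tz": 0,"wx": 0,"wy": 0,"wz": 0},
  {"jaw": 0.75,"tx": 0,"ty": 0,"tz": 40,"wx": 0,"wy": 0,"wz": 0},
])

```text
time_s: 46.15
tcp_pos: [0.4014, 0.4177, 0.1761]
eef_rot: [-0.002, -0.042, 0.999, 0.003]
force: [0.7, 0.6, 0.6]
grip_width: 0.748
finger_force: 0.0
```

move_arm([
  {"jaw": 0.75,"tx": 0,"ty": 0,"tz": 40,"wx": 0,"wy": 0,"wz": 0},
  {"jaw": 0.75,"tx": 0,"ty": 0,"tz": 35,"wx": 0,"wy": 0,"wz": 0},
  {"jaw": 0.75,"tx": 0,"ty": 0,"tz": 0,"wx": 0,"wy": 0,"wz": 0},
  {"jaw": 0.75,"tx": 0,"ty": 0,"tz": 0,"wx": 0,"wy": 0,"wz": 0},
])

```text
time_s: 46.55
tcp_pos: [0.4042, 0.4089, 0.0973]
eef_rot: [-0.004, -0.038, 0.999, -0.002]
force: [-0.6, 0.7, 1.5]
grip_width: 0.751
finger_force: 0.0
```

```bash
python3 -c "
from h import *
go([.4065,.4105,.014],down(184.5));print(status.get_state()['q'])"
```

```text
t 46.5 turn [-0.2 -0.5 -0.1] | 0.5 then shift [-2.4  1.4 83.3] (world [  2.   2. -83.] )
[-0.23335454  0.65931487 -0.90305313  1.80193393  0.6048873   0.99305564
  0.26195766]
```

move_arm([
  {"jaw": 0.75,"tx": -2,"ty": 1,"tz": 30,"wx": -0.2,"wy": -0.5,"wz": 0},
  {"jaw": 0.75,"tx": -1,"ty": 0,"tz": 30,"wx": 0,"wy": 0,"wz": 0},
  {"jaw": 0.75,"tx": 0,"ty": 0,"tz": 18,"wx": 0,"wy": 0,"wz": 0},
  {"jaw": 0.75,"tx": 0,"ty": 0,"tz": 5,"wx": 0,"wy": 0,"wz": 0},
  {"jaw": 0.75,"tx": 0,"ty": 0,"tz": 0,"wx": 0,"wy": 0,"wz": 0},
])

```text
time_s: 47.05
tcp_pos: [0.4076, 0.4108, 0.0151]
eef_rot: [0.001, -0.038, 0.999, 0.001]
force: [-0.5, -0.0, 0.7]
grip_width: 0.752
finger_force: 0.0
```

```bash
python3 -c "
from h import *
go([.4065,.4105,.014],down(184.5))"
```

```text
t 47.0 turn [ 0.1  0.1 -0.2] | 0.2 then shift [ 1.2 -0.2  1.1] (world [-1. -0. -1.] )
```

move_arm([
  {"jaw": 0.3,"tx": 1,"ty": 0,"tz": 0,"wx": 0,"wy": 0,"wz": 0},
  {"jaw": 0.3,"tx": 0,"ty": 0,"tz": 0,"wx": 0,"wy": 0,"wz": 0},
  {"jaw": 0.3,"tx": 0,"ty": 0,"tz": 0,"wx": 0,"wy": 0,"wz": 0},
  {"jaw": 0.3,"tx": 0,"ty": 0,"tz": 0,"wx": 0,"wy": 0,"wz": 0},
])

```text
time_s: 47.45
tcp_pos: [0.4069, 0.4113, 0.0162]
eef_rot: [0.002, -0.038, 0.999, 0.002]
force: [-1.4, -1.1, 6.4]
grip_width: 0.444
finger_force: 70.7
```

move_arm([
  {"jaw": 0.3,"tx": 0,"ty": 0,"tz": -15,"wx": 0,"wy": 0,"wz": 0},
  {"jaw": 0.3,"tx": 0,"ty": 0,"tz": -40,"wx": 0,"wy": 0,"wz": 0},
  {"jaw": 0.3,"tx": 0,"ty": 0,"tz": -45,"wx": 0,"wy": 0,"wz": 0},
  {"jaw": 0.3,"tx": 0,"ty": 0,"tz": -45,"wx": 0,"wy": 0,"wz": 0},
  {"jaw": 0.3,"tx": 0,"ty": 0,"tz": -45,"wx": 0,"wy": 0,"wz": 0},
])

```text
time_s: 47.95
tcp_pos: [0.4056, 0.4101, 0.2077]
eef_rot: [0.001, -0.038, 0.999, 0.001]
force: [0.1, 0.9, 0.2]
grip_width: 0.448
finger_force: 70.4
```

```bash
python3 -c "
from h import *
x=196+24+5
go(bpt(x,-50,60),bd(),bpt(x,-50,15))"
```

```text
t 48.0 turn [ 19.5 -16.   99.2] | 102.3 then shift [-393.2  160.6  199.7] (world [ 112. -454.  -38.] )
   next [-0. -0. 45.]
```

move_arm([
  {"jaw": 0.3,"tx": 0,"ty": 0,"tz": 0,"wx": 1.5,"wy": -1.23,"wz": 7.63},
  {"jaw": 0.3,"tx": 0,"ty": 0,"tz": 0,"wx": 1.5,"wy": -1.23,"wz": 7.63},
  {"jaw": 0.3,"tx": 0,"ty": 0,"tz": 0,"wx": 1.5,"wy": -1.23,"wz": 7.63},
  {"jaw": 0.3,"tx": 0,"ty": 0,"tz": 0,"wx": 1.5,"wy": -1.23,"wz": 7.63},
  {"jaw": 0.3,"tx": 0,"ty": 0,"tz": 0,"wx": 1.5,"wy": -1.23,"wz": 7.63},
])

```text
time_s: 48.45
tcp_pos: [0.4056, 0.4103, 0.2062]
eef_rot: [0.056, 0.293, 0.953, -0.061]
force: [-0.4, 0.7, -0.3]
grip_width: 0.445
finger_force: 70.4
```

move_arm([
  {"jaw": 0.3,"tx": 0,"ty": 0,"tz": 0,"wx": 1.5,"wy": -1.23,"wz": 7.63},
  {"jaw": 0.3,"tx": 0,"ty": 0,"tz": 0,"wx": 1.5,"wy": -1.23,"wz": 7.63},
  {"jaw": 0.3,"tx": 0,"ty": 0,"tz": 0,"wx": 1.5,"wy": -1.23,"wz": 7.63},
  {"jaw": 0.3,"tx": 0,"ty": 0,"tz": 0,"wx": 1.5,"wy": -1.23,"wz": 7.63},
  {"jaw": 0.3,"tx": 0,"ty": 0,"tz": 0,"wx": 1.5,"wy": -1.23,"wz": 7.63},
])

```text
time_s: 48.95
tcp_pos: [0.4054, 0.4106, 0.206]
eef_rot: [0.104, 0.587, 0.795, -0.116]
force: [-0.2, -0.1, -0.6]
grip_width: 0.446
finger_force: 70.4
```

move_arm([
  {"jaw": 0.3,"tx": 0,"ty": 0,"tz": 0,"wx": 1.5,"wy": -1.23,"wz": 7.63},
  {"jaw": 0.3,"tx": 0,"ty": 0,"tz": 0,"wx": 1.5,"wy": -1.23,"wz": 7.63},
  {"jaw": 0.3,"tx": 0,"ty": 0,"tz": 0,"wx": 1.5,"wy": -1.23,"wz": 7.63},
  {"jaw": 0.3,"tx": -35.7,"ty": 14.6,"tz": 8,"wx": 0,"wy": 0,"wz": 0},
  {"jaw": 0.3,"tx": -35.7,"ty": 14.6,"tz": 8,"wx": 0,"wy": 0,"wz": 0},
])

```text
time_s: 49.45
tcp_pos: [0.4263, 0.3357, 0.217]
eef_rot: [0.127, 0.73, 0.656, -0.142]
force: [1.4, -1.0, 0.5]
grip_width: 0.446
finger_force: 70.4
```

move_arm([
  {"jaw": 0.3,"tx": -35.7,"ty": 14.6,"tz": 8,"wx": 0,"wy": 0,"wz": 0},
  {"jaw": 0.3,"tx": -35.7,"ty": 14.6,"tz": 8,"wx": 0,"wy": 0,"wz": 0},
  {"jaw": 0.3,"tx": -35.7,"ty": 14.6,"tz": 8,"wx": 0,"wy": 0,"wz": 0},
  {"jaw": 0.3,"tx": -35.7,"ty": 14.6,"tz": 8,"wx": 0,"wy": 0,"wz": 0},
  {"jaw": 0.3,"tx": -35.7,"ty": 14.6,"tz": 8,"wx": 0,"wy": 0,"wz": 0},
])

```text
time_s: 49.95
tcp_pos: [0.48, 0.1467, 0.2479]
eef_rot: [0.127, 0.731, 0.655, -0.142]
force: [-0.2, 0.5, -0.3]
grip_width: 0.448
finger_force: 70.4
```

move_arm([
  {"jaw": 0.3,"tx": -35.7,"ty": 14.6,"tz": 8,"wx": 0,"wy": 0,"wz": 0},
  {"jaw": 0.3,"tx": -35.7,"ty": 14.6,"tz": 8,"wx": 0,"wy": 0,"wz": 0},
  {"jaw": 0.3,"tx": -35.7,"ty": 14.6,"tz": 8,"wx": 0,"wy": 0,"wz": 0},
  {"jaw": 0.3,"tx": -36,"ty": 14.6,"tz": 8,"wx": 0,"wy": 0,"wz": 0},
  {"jaw": 0.3,"tx": 0,"ty": 0,"tz": 40,"wx": 0,"wy": 0,"wz": 0},
])

```text
time_s: 50.45
tcp_pos: [0.5244, -0.0206, 0.2389]
eef_rot: [0.13, 0.733, 0.653, -0.138]
force: [0.3, 0.0, -1.7]
grip_width: 0.441
finger_force: 70.4
```

move_arm([
  {"jaw": 0.3,"tx": 0,"ty": 0,"tz": 40,"wx": 0,"wy": 0,"wz": 0},
  {"jaw": 0.3,"tx": 0,"ty": 0,"tz": 20,"wx": 0,"wy": 0,"wz": 0},
  {"jaw": 0.3,"tx": 0,"ty": 0,"tz": 0,"wx": 0,"wy": 0,"wz": 0},
  {"jaw": 0.3,"tx": 0,"ty": 0,"tz": 0,"wx": 0,"wy": 0,"wz": 0},
])

```text
time_s: 50.85
tcp_pos: [0.5187, -0.0389, 0.1788]
eef_rot: [0.127, 0.731, 0.655, -0.142]
force: [-0.3, 0.6, -0.3]
grip_width: 0.446
finger_force: 70.4
```

```bash
python3 -c "
from h import *
x=196+24+5
go(bpt(x,-50,60),bd(),bpt(x,-50,14));where()"
```

```text
t 50.9 turn [ 0. -0. -0.] | 0.0 then shift [-1.5 -0.3 10.2] (world [-1. -5. -9.] )
   next [-0.  0. 46.]
t 50.9 board xyz [223.5 -49.7  70.2] F uphill,y,normal [-0.6 -0.4 -0. ] grip 0.446
```

move_arm([
  {"jaw": 0.3,"tx": -1,"ty": 0,"tz": 24,"wx": 0,"wy": 0,"wz": 0},
  {"jaw": 0.3,"tx": 0,"ty": 0,"tz": 20,"wx": 0,"wy": 0,"wz": 0},
  {"jaw": 0.3,"tx": 0,"ty": 0,"tz": 8,"wx": 0,"wy": 0,"wz": 0},
  {"jaw": 0.3,"tx": 0,"ty": 0,"tz": 3,"wx": 0,"wy": 0,"wz": 0},
  {"jaw": 0.3,"tx": 0,"ty": 0,"tz": 1,"wx": 0,"wy": 0,"wz": 0},
])

```text
time_s: 51.35
tcp_pos: [0.5166, -0.0607, 0.127]
eef_rot: [0.128, 0.731, 0.655, -0.142]
force: [-0.3, 0.8, 0.4]
grip_width: 0.442
finger_force: 70.4
```

move_arm([
  {"jaw": 0.3,"tx": 0,"ty": 0,"tz": 2,"wx": 0,"wy": 0,"wz": 0},
  {"jaw": 0.3,"tx": 0,"ty": 0,"tz": 0,"wx": 0,"wy": 0,"wz": 0},
])

```text
time_s: 51.55
tcp_pos: [0.5168, -0.061, 0.1262]
eef_rot: [0.128, 0.731, 0.655, -0.141]
force: [-3.3, 3.5, 9.8]
grip_width: 0.446
finger_force: 71.6
```

move_arm([
  {"jaw": 0.3,"tx": 2,"ty": 0,"tz": 0,"wx": 0,"wy": 0,"wz": 0},
  {"jaw": 0.3,"tx": 2,"ty": 0,"tz": 0,"wx": 0,"wy": 0,"wz": 0},
  {"jaw": 0.3,"tx": 0,"ty": 0,"tz": 0,"wx": 0,"wy": 0,"wz": 0},
])

```text
time_s: 51.85
tcp_pos: [0.5179, -0.0578, 0.1249]
eef_rot: [0.129, 0.731, 0.655, -0.141]
force: [-1.0, 1.3, 8.2]
grip_width: 0.449
finger_force: 71.4
```

```bash
python3 -c "
from h import *
where()"
```

```text
t 51.9 board xyz [220.8 -48.5  13.1] F uphill,y,normal [ 1.9 -1.1  8.1] grip 0.449
```

move_arm([
  {"jaw": 0.3,"tx": 2,"ty": 0,"tz": 0,"wx": 0,"wy": 0,"wz": 0},
  {"jaw": 0.3,"tx": 1.5,"ty": 0,"tz": 0,"wx": 0,"wy": 0,"wz": 0},
  {"jaw": 0.3,"tx": 0,"ty": 0,"tz": 0,"wx": 0,"wy": 0,"wz": 0},
])

```text
time_s: 52.15
tcp_pos: [0.5183, -0.0547, 0.1236]
eef_rot: [0.129, 0.731, 0.655, -0.141]
force: [1.1, 1.3, 9.5]
grip_width: 0.448
finger_force: 71.4
```

move_arm([
  {"jaw": 0.3,"tx": 1.5,"ty": 0,"tz": 0,"wx": 0,"wy": 0,"wz": 0},
  {"jaw": 0.3,"tx": 0,"ty": 0,"tz": 0,"wx": 0,"wy": 0,"wz": 0},
])

```text
time_s: 52.35
tcp_pos: [0.5184, -0.0544, 0.1234]
eef_rot: [0.129, 0.731, 0.655, -0.142]
force: [-0.7, -1.5, 11.4]
grip_width: 0.445
finger_force: 71.6
```

```bash
python3 -c "
from h import *
where()"
```

```text
t 52.4 board xyz [217.1 -48.3  13.1] F uphill,y,normal [ 5.8 -0.6 10. ] grip 0.445
```

move_arm([
  {"jaw": 0.3,"tx": 2,"ty": 0,"tz": 0,"wx": 0,"wy": 0,"wz": 0},
  {"jaw": 0.3,"tx": 0,"ty": 0,"tz": 0,"wx": 0,"wy": 0,"wz": 0},
])

```text
time_s: 52.55
tcp_pos: [0.5184, -0.0543, 0.1234]
eef_rot: [0.13, 0.731, 0.654, -0.143]
force: [-1.5, -5.1, 17.9]
grip_width: 0.443
finger_force: 71.9
```

move_arm([
  {"jaw": 0.65,"tx": 0,"ty": 0,"tz": 0,"wx": 0,"wy": 0,"wz": 0},
  {"jaw": 0.65,"tx": 0,"ty": 0,"tz": 0,"wx": 0,"wy": 0,"wz": 0},
  {"jaw": 0.65,"tx": 0,"ty": 0,"tz": -10,"wx": 0,"wy": 0,"wz": 0},
  {"jaw": 0.65,"tx": 0,"ty": 0,"tz": -30,"wx": 0,"wy": 0,"wz": 0},
  {"jaw": 0.75,"tx": 0,"ty": 0,"tz": -40,"wx": 0,"wy": 0,"wz": 0},
])

```text
time_s: 53.05
tcp_pos: [0.5192, -0.022, 0.1943]
eef_rot: [0.126, 0.731, 0.655, -0.144]
force: [-0.0, 0.5, 0.9]
grip_width: 0.745
finger_force: 0.0
```

move_arm([
  {"jaw": 0.5,"tx": 0,"ty": 0,"tz": -40,"wx": 0,"wy": 0,"wz": 0},
  {"jaw": 0.5,"tx": 0,"ty": 0,"tz": -30,"wx": 0,"wy": 0,"wz": 0},
  {"jaw": 0.5,"tx": 0,"ty": 0,"tz": 0,"wx": 0,"wy": 0,"wz": 0},
])

```text
time_s: 53.35
tcp_pos: [0.5251, 0.0072, 0.2635]
eef_rot: [0.129, 0.73, 0.656, -0.139]
force: [0.3, 0.9, -0.1]
grip_width: 0.5
finger_force: 0.0
```

```bash
python3 -c "
from h import *
go([.408,-.331,.25],down(-5),[.408,-.331,.06])
go([.408,-.331,.25],down(90),[.408,-.331,.06]);print(status.get_state()['q'])"
```

```text
t 53.4 turn [17.2 17.  87.7] | 91.0 then shift [-87.2 347.1  13.5] (world [-117. -338.  -14.] )
   next [  0.  -0. 190.]
t 53.4 turn [-0.8 21.8 -6.1] | 22.7 then shift [-338.2 -117.1   13.5] (world [-117. -338.  -14.] )
   next [  0.  -0. 190.]
[-0.05964923  0.30891471 -0.34764244  1.74383082  0.45214337  1.32421696
 -0.66923695]
```

```bash
python3 - <<'E'
from h import *
T=grab_frame('top');S=grab_frame('scene')
a=cv2.resize(S[150:270,240:380],(467,400),interpolation=cv2.INTER_CUBIC)
b=cv2.resize(S[165:200,195:235],(457,400),interpolation=cv2.INTER_CUBIC)
cv2.imwrite('pics/m1.png',cv2.resize(np.hstack([a,b]),(800,346)))
# grey disc of the knob in both views
for n,I,(x0,y0,x1,y1) in(("top",T,(440,215,490,255)),("scene",S,(195,165,235,200))):
    h=cv2.cvtColor(I,cv2.COLOR_BGR2HSV)[y0:y1,x0:x1]
    m=(h[...,2]<150).astype(np.uint8)
    m=cv2.morphologyEx(m,cv2.MORPH_OPEN,np.ones((3,3)))
    c=max(cv2.findContours(m,cv2.RETR_EXTERNAL,cv2.CHAIN_APPROX_NONE)[0],key=cv2.contourArea)
    print(n,cv2.contourArea(c),cv2.fitEllipse(c)[0:3], cv2.boundingRect(c),(x0,y0))
E
```

```text
top 496.5 ((22.38565444946289, 19.8238525390625), (24.380704879760742, 26.026945114135742), 133.87850952148438) (10, 7, 26, 26) (440, 215)
scene 257.5 ((19.08053207397461, 15.559179306030273), (18.278854370117188, 19.623565673828125), 32.71157455444336) (10, 5, 20, 20) (195, 165)
```

View pics/m1.png

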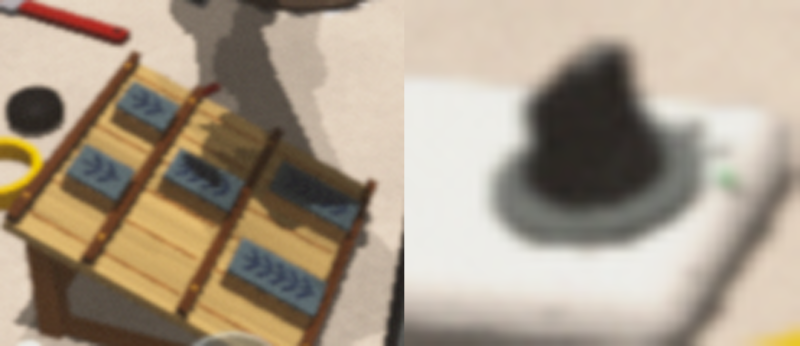

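```bash
python3 - <<'E'
from h import *
for z in(.02,.028,.036):
    c=cast("top",(462.6,234.9),z)[0]; print(z,c.round(4),"disc scene",proj("scene",c).round(1),"top pts",proj("top",c+[0,0,.032]).round(1),proj("scene",c+[0,0,.032]).round(1))
E
```

```text
0.02 [ 0.4111 -0.3402  0.02  ] disc scene [[213.3 185.4]] top pts [[467.5 233.5]] [[211.4 176.9]]
0.028 [ 0.4103 -0.337   0.028 ] disc scene [[213.9 183.2]] top pts [[467.5 233.5]] [[212.  174.7]]
0.036 [ 0.4094 -0.3339  0.036 ] disc scene [[214.5 181.1]] top pts [[467.5 233.5]] [[212.6 172.5]]
```

move_arm([
  {"jaw": 0.5,"tx": 0,"ty": 0,"tz": -10,"wx": -0.2,"wy": 7.3,"wz": -2},
  {"jaw": 0.5,"tx": 0,"ty": 0,"tz": 0,"wx": -0.3,"wy": 7.3,"wz": -2},
  {"jaw": 0.5,"tx": 0,"ty": 0,"tz": 0,"wx": -0.3,"wy": 7.2,"wz": -2},
  {"jaw": 0.5,"tx": -34,"ty": -12,"tz": 0,"wx": 0,"wy": 0,"wz": 0},
  {"jaw": 0.5,"tx": -34,"ty": -12,"tz": 0,"wx": 0,"wy": 0,"wz": 0},
])

```text
time_s: 53.95
tcp_pos: [0.4979, -0.0623, 0.2674]
eef_rot: [-0.002, 0.709, 0.705, -0.004]
force: [0.6, -0.3, 0.2]
grip_width: 0.5
finger_force: 0.0
```

move_arm([
  {"jaw": 0.5,"tx": -34,"ty": -12,"tz": 0,"wx": 0,"wy": 0,"wz": 0},
  {"jaw": 0.5,"tx": -34,"ty": -12,"tz": 0,"wx": 0,"wy": 0,"wz": 0},
  {"jaw": 0.5,"tx": -34,"ty": -12,"tz": 0,"wx": 0,"wy": 0,"wz": 0},
  {"jaw": 0.5,"tx": -34,"ty": -12,"tz": 0,"wx": 0,"wy": 0,"wz": 0},
  {"jaw": 0.5,"tx": -34,"ty": -12,"tz": 0,"wx": 0,"wy": 0,"wz": 0},
])

```text
time_s: 54.45
tcp_pos: [0.4367, -0.2314, 0.2684]
eef_rot: [-0.002, 0.709, 0.705, -0.004]
force: [0.6, -0.3, 0.0]
grip_width: 0.502
finger_force: 0.0
```

move_arm([
  {"jaw": 0.5,"tx": -34,"ty": -12,"tz": 0,"wx": 0,"wy": 0,"wz": 0},
  {"jaw": 0.5,"tx": -34,"ty": -12,"tz": 0,"wx": 0,"wy": 0,"wz": 0},
  {"jaw": 0.5,"tx": -34,"ty": -12,"tz": 0,"wx": 0,"wy": 0,"wz": 0},
  {"jaw": 0.5,"tx": 0,"ty": 0,"tz": 0,"wx": 0,"wy": 0,"wz": 0},
])

```text
time_s: 54.85
tcp_pos: [0.3982, -0.3367, 0.2687]
eef_rot: [-0.002, 0.712, 0.703, -0.005]
force: [-0.8, 0.3, -0.1]
grip_width: 0.499
finger_force: 0.0
```

```bash
python3 -c "
from h import *
go([.409,-.336,.15],down(-8));print(status.get_state()['q'],status.get_state()['tcp_pos'])"
```

```text
t 54.9 turn [-0.3  0.7 97.3] | 97.3 then shift [ 10.6  -2.2 118.7] (world [  11.    1. -119.] )
[ 0.70908987  0.21190613 -0.12525632  1.7843066   0.03843703  1.15392688
  0.55809147] [ 0.39815362 -0.33674454  0.26872192]
```

move_arm([
  {"jaw": 0.5,"tx": 0,"ty": 0,"tz": 0,"wx": 0,"wy": 0,"wz": 8.1},
  {"jaw": 0.5,"tx": 0,"ty": 0,"tz": 0,"wx": 0,"wy": 0,"wz": 8.1},
  {"jaw": 0.5,"tx": 0,"ty": 0,"tz": 0,"wx": 0,"wy": 0,"wz": 8.1},
  {"jaw": 0.5,"tx": 0,"ty": 0,"tz": 0,"wx": 0,"wy": 0,"wz": 8.1},
  {"jaw": 0.5,"tx": 0,"ty": 0,"tz": 0,"wx": 0,"wy": 0,"wz": 8.1},
])

```text
time_s: 55.35
tcp_pos: [0.4013, -0.3312, 0.269]
eef_rot: [-0.001, 0.91, 0.414, -0.004]
force: [-0.1, -0.2, -0.2]
grip_width: 0.499
finger_force: 0.0
```

move_arm([
  {"jaw": 0.5,"tx": 0,"ty": 0,"tz": 0,"wx": 0,"wy": 0,"wz": 8.1},
  {"jaw": 0.5,"tx": 0,"ty": 0,"tz": 0,"wx": 0,"wy": 0,"wz": 8.1},
  {"jaw": 0.5,"tx": 0,"ty": 0,"tz": 0,"wx": 0,"wy": 0,"wz": 8.1},
  {"jaw": 0.5,"tx": 0,"ty": 0,"tz": 0,"wx": 0,"wy": 0,"wz": 8.1},
  {"jaw": 0.5,"tx": 0,"ty": 0,"tz": 0,"wx": 0,"wy": 0,"wz": 8.1},
])

```text
time_s: 55.85
tcp_pos: [0.4014, -0.3312, 0.269]
eef_rot: [0.001, 0.997, 0.073, -0.005]
force: [-0.4, 0.5, -0.4]
grip_width: 0.498
finger_force: 0.0
```

move_arm([
  {"jaw": 0.5,"tx": 0,"ty": 0,"tz": 0,"wx": 0,"wy": 0,"wz": 8.1},
  {"jaw": 0.5,"tx": 0,"ty": 0,"tz": 0,"wx": 0,"wy": 0,"wz": 8.1},
  {"jaw": 0.5,"tx": 6,"ty": -1,"tz": 40,"wx": 0,"wy": 0,"wz": 0},
  {"jaw": 0.5,"tx": 6,"ty": -1,"tz": 40,"wx": 0,"wy": 0,"wz": 0},
  {"jaw": 0.5,"tx": 0,"ty": 0,"tz": 20,"wx": 0,"wy": 0,"wz": 0},
])

```text
time_s: 56.35
tcp_pos: [0.4121, -0.3297, 0.1661]
eef_rot: [0.0, 0.998, -0.065, -0.006]
force: [-1.3, 0.4, -0.3]
grip_width: 0.5
finger_force: 0.0
```

move_arm([
  {"jaw": 0.5,"tx": 0,"ty": 0,"tz": 0,"wx": 0,"wy": 0,"wz": 0},
  {"jaw": 0.5,"tx": 0,"ty": 0,"tz": 0,"wx": 0,"wy": 0,"wz": 0},
])

```text
time_s: 56.55
tcp_pos: [0.4131, -0.3315, 0.1699]
eef_rot: [0.001, 0.998, -0.065, -0.004]
force: [-0.4, -0.3, 0.2]
grip_width: 0.501
finger_force: 0.0
```

```bash
python3 -c "
from h import *
go([.41,-.336,.09],down(-8));print(status.get_state()['q'],status.get_state()['tcp_pos'])
T=grab_frame('top');S=grab_frame('scene')
a=cv2.resize(T[190:280,420:520],(444,400));b=cv2.resize(S[125:215,160:260],(444,400))
cv2.imwrite('pics/k2.png',cv2.resize(np.hstack([a,b]),(800,360)))"
```

```text
t 56.5 turn [0.2 0.5 0.5] | 0.7 then shift [-2.4  4.9 79.9] (world [ -3.  -5. -80.] )
[ 0.52710701  0.31609944  0.06581708  1.89803614 -0.01710752  0.93376882
 -1.1013442 ] [ 0.41307878 -0.33149929  0.16994907]
```

View pics/k2.png

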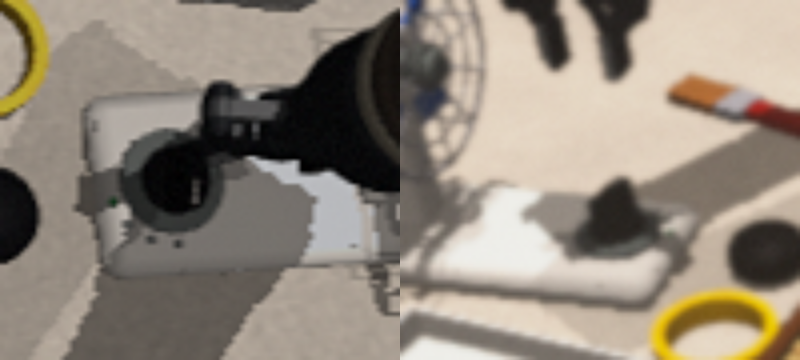

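move_arm([
  {"jaw": 0.5,"tx": -2,"ty": 2,"tz": 30,"wx": 0,"wy": 0.5,"wz": 0.5},
  {"jaw": 0.5,"tx": -1,"ty": 2,"tz": 30,"wx": 0,"wy": 0,"wz": 0},
  {"jaw": 0.5,"tx": 0,"ty": 1,"tz": 20,"wx": 0,"wy": 0,"wz": 0},
  {"jaw": 0.5,"tx": 0,"ty": 0,"tz": 0,"wx": 0,"wy": 0,"wz": 0},
  {"jaw": 0.5,"tx": 0,"ty": 0,"tz": 0,"wx": 0,"wy": 0,"wz": 0},
])

```text
time_s: 57.15
tcp_pos: [0.4103, -0.3371, 0.0915]
eef_rot: [0.003, 0.998, -0.07, 0.002]
force: [0.0, -0.6, -0.2]
grip_width: 0.5
finger_force: 0.0
```

```bash
python3 -c "
from h import *
go([.41,-.336,.05],down(-8))"
```

```text
t 57.1 turn [ 0.3 -0.2  0. ] | 0.3 then shift [-0.4 -1.1 41.5] (world [ -0.   1. -41.] )
```

move_arm([
  {"jaw": 0.5,"tx": 0,"ty": 0,"tz": 15,"wx": 0,"wy": 0,"wz": 0},
  {"jaw": 0.5,"tx": 0,"ty": 0,"tz": 10,"wx": 0,"wy": 0,"wz": 0},
  {"jaw": 0.5,"tx": 0,"ty": 0,"tz": 0,"wx": 0,"wy": 0,"wz": 0},
])

```text
time_s: 57.45
tcp_pos: [0.4097, -0.3366, 0.0653]
eef_rot: [0.002, 0.998, -0.069, 0.001]
force: [0.6, 0.1, -0.5]
grip_width: 0.501
finger_force: 0.0
```

move_arm([
  {"jaw": 0.5,"tx": 0,"ty": 0,"tz": 10,"wx": 0,"wy": 0,"wz": 0},
  {"jaw": 0.5,"tx": 0,"ty": 0,"tz": 8,"wx": 0,"wy": 0,"wz": 0},
  {"jaw": 0.5,"tx": 0,"ty": 0,"tz": 0,"wx": 0,"wy": 0,"wz": 0},
])

```text
time_s: 57.75
tcp_pos: [0.4092, -0.3365, 0.0462]
eef_rot: [0.002, 0.998, -0.069, 0.0]
force: [-0.5, -0.2, -0.5]
grip_width: 0.5
finger_force: 0.0
```

move_arm([
  {"jaw": 0.0,"tx": 0,"ty": 0,"tz": 0,"wx": 0,"wy": 0,"wz": 0},
  {"jaw": 0.0,"tx": 0,"ty": 0,"tz": 0,"wx": 0,"wy": 0,"wz": 0},
  {"jaw": 0.0,"tx": 0,"ty": 0,"tz": 0,"wx": 0,"wy": 0,"wz": 0},
  {"jaw": 0.0,"tx": 0,"ty": 0,"tz": 0,"wx": 0,"wy": 0,"wz": 0},
], grip_force=25)

```text
time_s: 58.15
tcp_pos: [0.41, -0.3378, 0.0476]
eef_rot: [0.003, 0.998, -0.07, 0.002]
force: [-0.2, -5.0, -1.2]
grip_width: 0.159
finger_force: 29.3
```

move_arm([
  {"jaw": 0.0,"tx": 0,"ty": 1.5,"tz": 0,"wx": 0,"wy": 0,"wz": 4},
  {"jaw": 0.0,"tx": 0,"ty": 0,"tz": 0,"wx": 0,"wy": 0,"wz": 7},
  {"jaw": 0.0,"tx": 0,"ty": 0,"tz": 0,"wx": 0,"wy": 0,"wz": 7},
  {"jaw": 0.0,"tx": 0,"ty": 0,"tz": 0,"wx": 0,"wy": 0,"wz": 7},
  {"jaw": 0.0,"tx": 0,"ty": 0,"tz": 0,"wx": 0,"wy": 0,"wz": 0},
])

```text
time_s: 58.65
tcp_pos: [0.4102, -0.3374, 0.0476]
eef_rot: [0.001, 0.959, -0.284, 0.002]
force: [0.6, 2.4, 4.0]
grip_width: 0.159
finger_force: 30.0
```

move_arm([
  {"jaw": 0.0,"tx": 0,"ty": 0,"tz": 0,"wx": 0,"wy": 0,"wz": 7},
  {"jaw": 0.0,"tx": 0,"ty": 0,"tz": 0,"wx": 0,"wy": 0,"wz": 7},
  {"jaw": 0.0,"tx": 0,"ty": 0,"tz": 0,"wx": 0,"wy": 0,"wz": 7},
  {"jaw": 0.0,"tx": 0,"ty": 0,"tz": 0,"wx": 0,"wy": 0,"wz": 0},
])

```text
time_s: 59.05
tcp_pos: [0.4105, -0.3371, 0.0476]
eef_rot: [0.001, 0.892, -0.453, 0.002]
force: [1.8, 4.5, 4.9]
grip_width: 0.157
finger_force: 30.2
```

```bash
python3 -c "
from h import *
s=status.get_state();print(rot(s).as_matrix()[:,0].round(3),s['torque'],s['force'],s['q'],s['grip_width'])"
```

```text
[ 0.59  -0.807  0.004] [ 1.1416797  -0.50020905  0.02933643] [1.83508841 4.45788771 4.87582694] [ 0.3890865   0.49783471  0.26593148  2.00785209 -0.20489581  0.65700613
 -1.72386385] 0.15704326342901953
```

move_arm([
  {"jaw": 0.0,"tx": 0,"ty": 0,"tz": 0,"wx": 0,"wy": 0,"wz": 6},
  {"jaw": 0.0,"tx": 0,"ty": 0,"tz": 0,"wx": 0,"wy": 0,"wz": 6},
  {"jaw": 0.0,"tx": 0,"ty": 0,"tz": 0,"wx": 0,"wy": 0,"wz": 0},
])

```text
time_s: 59.35
tcp_pos: [0.4108, -0.3369, 0.0476]
eef_rot: [0.001, 0.84, -0.543, 0.002]
force: [3.5, 5.5, 4.1]
grip_width: 0.158
finger_force: 30.2
```

```bash
cat >> h.py <<'E'
def kn():
    s=status.get_state();x=rot(s).as_matrix()[:,0];print("phi",round(np.degrees(np.arctan2(x[1],x[0])),2),np.round(s['torque'],3),np.round(s['force'],1),np.round(s['q'],2),s['grip_width'])
E
python3 -c "
from h import *
kn()"
```

```text
phi -65.76 [ 1.261 -0.701  0.03 ] [3.5 5.5 4.1] [ 0.35  0.5   0.32  2.01 -0.25  0.66 -1.89] 0.1579979053705969
```

move_arm([
  {"jaw": 0.0,"tx": 0,"ty": 0,"tz": 0,"wx": 0,"wy": 0,"wz": 4},
  {"jaw": 0.0,"tx": 0,"ty": 0,"tz": 0,"wx": 0,"wy": 0,"wz": 4},
  {"jaw": 0.0,"tx": 0,"ty": 0,"tz": 0,"wx": 0,"wy": 0,"wz": 0},
])

```text
time_s: 59.65
tcp_pos: [0.4109, -0.3372, 0.0476]
eef_rot: [0.001, 0.801, -0.599, 0.002]
force: [2.8, 4.0, 3.4]
grip_width: 0.158
finger_force: 38.3
```

```bash
python3 -c "
from h import *
kn()"
```

```text
phi -73.58 [ 0.903 -0.73   0.705] [2.8 4.  3.4] [ 0.32  0.51  0.36  2.01 -0.28  0.66 -2.  ] 0.1575165395742507
```

move_arm([
  {"jaw": 0.0,"tx": 0,"ty": 0,"tz": 0,"wx": 0,"wy": 0,"wz": 2},
  {"jaw": 0.0,"tx": 0,"ty": 0,"tz": 0,"wx": 0,"wy": 0,"wz": 0},
])

```text
time_s: 59.85
tcp_pos: [0.4109, -0.3372, 0.0476]
eef_rot: [0.001, 0.791, -0.612, 0.002]
force: [3.1, 4.0, 4.9]
grip_width: 0.16
finger_force: 53.6
```

```bash
python3 -c "
from h import *
kn()"
```

```text
phi -75.42 [ 0.847 -0.612  1.342] [3.1 4.  4.9] [ 0.31  0.51  0.37  2.01 -0.29  0.66 -2.03] 0.15984216308127158
```

move_arm([
  {"jaw": 0.4,"tx": 0,"ty": 0,"tz": 0,"wx": 0,"wy": 0,"wz": 0},
  {"jaw": 0.4,"tx": 0,"ty": 0,"tz": 0,"wx": 0,"wy": 0,"wz": 0},
  {"jaw": 0.4,"tx": 0,"ty": 0,"tz": -20,"wx": 0,"wy": 0,"wz": 0},
  {"jaw": 0.4,"tx": 0,"ty": 0,"tz": -40,"wx": 0,"wy": 0,"wz": 0},
  {"jaw": 0.4,"tx": 0,"ty": 0,"tz": -40,"wx": 0,"wy": 0,"wz": 0},
])

```text
time_s: 60.35
tcp_pos: [0.408, -0.3382, 0.1477]
eef_rot: [0.002, 0.788, -0.615, 0.001]
force: [1.3, -0.3, -0.6]
grip_width: 0.404
finger_force: 0.0
```

move_arm([
  {"jaw": 0.4,"tx": 0,"ty": 0,"tz": -40,"wx": 0,"wy": 0,"wz": 0},
  {"jaw": 0.4,"tx": 0,"ty": 0,"tz": -40,"wx": 0,"wy": 0,"wz": 0},
  {"jaw": 0.4,"tx": 0,"ty": 0,"tz": -40,"wx": 0,"wy": 0,"wz": 0},
  {"jaw": 0.4,"tx": 0,"ty": 0,"tz": 0,"wx": 0,"wy": 0,"wz": 0},
  {"jaw": 0.4,"tx": 0,"ty": 0,"tz": 0,"wx": 0,"wy": 0,"wz": 0},
])

```text
time_s: 60.85
tcp_pos: [0.409, -0.338, 0.2678]
eef_rot: [0.001, 0.788, -0.615, 0.003]
force: [-1.1, -0.3, -1.2]
grip_width: 0.398
finger_force: 0.0
```

```bash
python3 -c "
from h import *
T=grab_frame('top');S=grab_frame('scene')
a=cv2.resize(T[100:275,260:540],(640,400));b=cv2.resize(S[125:285,120:380],(650,400))
cv2.imwrite('pics/f.png',cv2.resize(np.vstack([a,b[:,:640]]),(480,600)))"
```

```text
(no output)
```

View pics/f.png

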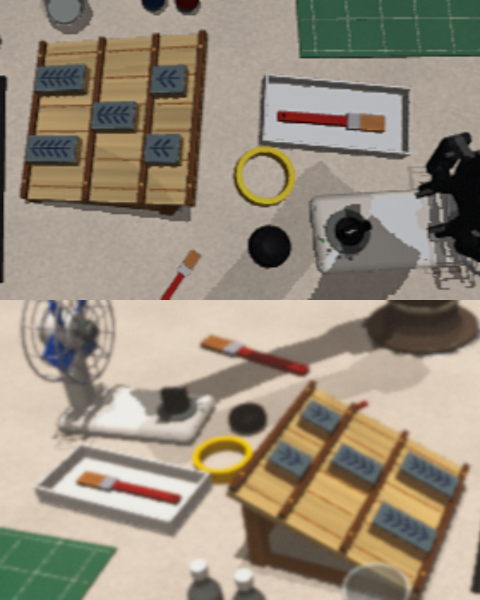

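```bash
python3 - <<'E'
from h import *
T=grab_frame('top');h=cv2.cvtColor(T,cv2.COLOR_BGR2HSV)
m=((h[...,0]>85)&(h[...,0]<125)&(h[...,1]>25)&(h[...,2]>40)).astype(np.uint8);m[:, :270]=0;m[:,385:]=0;m[:115]=0;m[225:]=0
m=cv2.morphologyEx(m,cv2.MORPH_CLOSE,np.ones((3,3)))
for c in cv2.findContours(m,cv2.RETR_EXTERNAL,cv2.CHAIN_APPROX_NONE)[0]:
    if cv2.contourArea(c)<80: continue
    L=castb("top",c[:,0],.024)*1e3;r=cv2.minAreaRect(L[:,:2].astype(np.float32));print(np.round(r[0],1),np.round(r[1],1),round(r[2],1))
E
```

```text
[ 47.3 -49.4] [36.9 78.3] 89.8
[217.  -49.7] [39.  46.5] 89.6
[140.1  -0.4] [38.1 62.2] 89.2
[217.6  50.4] [37.8 46.2] 87.9
[47.7 59.5] [38.  77.8] 87.8
```

```bash
python3 -c "
from plant import order
print(order.job_done())"
```

```text
the job is handed in; nothing more can be done
None
```

The job is handed in: the brush was put in the white tray first. Then the five blocks present (two long, one medium, two short) were set in their rows, face up and down against the cleats. Last, the fan knob was turned clockwise to its stop, finishing at about 61 s.

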